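Dust off a beaker with the bench air gun

TASK

Pull the white bisque beaker straight up off the plaster former it clings to, leaving the former standing where it is, and stand the beaker mouth down, centred on the round rest in front of the air gun's nozzle, and let go of it. Then blow the dust off: squeeze the air gun's trigger fully against its spring, keep it fully squeezed for about a second, and release it so that it springs all the way back; do not pull the trigger before the beaker stands on the rest. Leave the two pigment pots, the bottle, the bowl and the roll of tape undisturbed.

Things in the scene. Friction and masses are not known exactly. Their poses are not given: they have to be found in the camera images.
- beaker_center (a point): Centre (half-way up) of the white unglazed ceramic beaker, standing mouth down over the plaster former. 80 mm high; outer diameter 58 mm at the mouth (below), 57 mm 30 mm higher, 52 mm near the closed top; wall 4.5 mm; 0.1 to 0.25 kg; z up. At the start its mouth is 16 mm above the table. Felt pads inside drag on it with 1 to 4 N for the first 30 mm of lift; it is clear after 70 mm.
- former_top (a point): On the axis of the plaster former at the top of its flange, 16 mm above the table; z up. Loose, about 0.5 kg: a round flange 72 mm in diameter, 16 mm thick, with an upright core 41 to 37 mm in diameter that reaches 85 mm above the table and is hidden in the beaker at the start. Three sprung felt pads stand out of the core 42 mm above the table.
- rest (a point): Centre of the top of the bench stand's round rest, a fixed flat aluminium disc 80 mm in diameter on a stem, 85 mm above the table. Axes of the stand: z up, y from the nozzle to the rest and on, x to the stand's back (away from the robot). The barrel lies level along y at x = 0, z = 50 mm, from y = -255 mm to the nozzle's end at y = -80 mm.
- nozzle (a point): Open end of the air gun's thin nozzle tube (8 mm in diameter), 135 mm above the table, 80 mm from the rest's axis. Axes as for grip.
- guard_edge (a point): Middle of the front edge of the clear plastic guard plate over the air gun, 222 mm above the table; axes of the stand as for rest. The plate is level, 4 mm thick, 130 mm long along y and reaches 100 mm back along x to an upright back wall. It bars a gripper that comes straight down on the grip.
- grip (a point): Middle of the air gun's fixed black grip, 103 mm above the table. Axes: x along the barrel to the nozzle, y down the grip, z square to the gun's flat side, up and toward the robot's side, 35 degrees off vertical: come along -z, fingers closing along x. Grip faces at x = -14 and +14 mm, z = -12 and +12 mm, y = -51 to +57 mm. Barrel (26 mm thick) at y = -55 mm. 40 mm free below.
- trigger_pad (a point): Middle of the aluminium trigger blade (8 mm thick, 18 mm wide along the gun's z, 68 mm long), beside the grip's middle. Released, it is 48 mm from the grip's middle along the gun's +x: grip and blade measure 66 mm over their outer faces; squeezed fully it has swung 15 mm to the grip and they measure 51 mm. Hinge: x = +39, y = -43 mm from the grip's middle.
- trigger (a joint): Angle of the trigger: 0 released, 0.35 rad fully squeezed (stop). A spring drives it back to 0; at the pad it takes about 3 N to start and 9 N to squeeze it fully.
- pigment_pot_big_c (a point): Centre of a pigment pot, 49 mm in diameter, 62 mm high, standing loose beside the former (about 70 mm from its axis); z up.
- pigment_pot_small_c (a point): Centre of a pigment pot, 42 mm in diameter, 53 mm high, standing loose on about the other side of the former; z up.
- bottle_c (a point): Centre of a clear plastic bottle, 65 mm in diameter, 215 mm high, standing loose behind the gun's guard; z up.
- glaze_bowl_c (a point): Centre of a glazed bowl, 120 mm in diameter, 61 mm high, standing loose to the right of the stand; z up.
- tape_roll_c (a point): Centre of a roll of masking tape, 105 mm in diameter, 20 mm high, lying loose on the table; z up.

How it is judged:
By the outcome, as a careful person would: the job done as asked, in the order asked, and still so for the second after the job is handed in, with the robot touching nothing.
It also fails if it takes over 64 s, if anything falls off the work surface, if the arm or the gripper's body presses on something with over 40 N, if the wrist force passes 120 N, or if a joint passes its speed limit or range.

ROBOT

A 7-joint arm with a two-finger parallel gripper is mounted at the origin on a cart in front of the work surface, level with it; the furniture and walls round the work are solid. World frame = base frame: x ahead of the robot, y to its left, z up, the work surface at z = 0. Lengths are in m, angles in rad, forces in N, time in s.
With the tool pointing down it reaches from about 0.425 to 0.875 m from the base axis. Payload 4.7 kg.
Tool frame: the origin (TCP) lies on the mounting face of the last link; the fingertips stand tips_ahead ahead of it and the grasp point (between the pads) lies 164 mm ahead of it (tips_ahead is the distance from the TCP to the fingertips, in m); y points along the fingers, x is the direction in which the jaws open and shut, and the axes are right-handed (so a half turn about y gives the same grasp; the last joint's range is limited). The gripper opens to 87 mm and grips with 3 to 60 N. Pads are 19 mm wide; open, the fingers measure 117 mm over their backs; the gripper's body (75 mm by 190 mm) begins 51 mm behind the grasp point.
Start: joints at [1.191, 0.321, -0.07, 1.45, 0.023, 1.371, -0.057], TCP at [0.249, -0.6, 0.405] pointing down, gripper open.
Joint ranges: [-2.86, 2.86], [-0.3, 2.09], [-1.38, 1.24], [0.06, 2.45], [-1.56, 4.7], [0.09, 2.05], [-2.69, 2.69]. Speed limits (rad/s): [2.57, 2.57, 3.14, 3.14, 3.14, 3.14, 3.14].

INTERFACE

Orientations are given as a rotation vector (axis times angle).
In Python, from rig import get_state, grab_frame, camera_params, finish_job, tips_ahead gives the robot as it stands.
- The arm moves only by the shell command python3 -m inch 'ROWS' [OPENING] [FORCE]. ROWS is JSON, a list of rows, each an object with "offset": the shift along the tool's x, y, z in mm, a list of three; "spin": the turn about the tool's y in rad. A call has 1 to 12 rows; each row shifts and turns the commanded pose from where the row before left it, along the tool's axes as they then stand; what a row does not reach is not made up. A row lasts 1/12 s, in which the tool goes at most 41.7 mm and 7.16 degrees, less where a joint would pass 70% of its speed; a pose out of reach is approached as far as the arm can. A call is refused whole if a number of a shift passes 41.7 or a number of a turn 0.125, either way. A call with a gripper value outside its range is refused whole. OPENING is the finger opening in mm, from 0 to 87, set as the call begins (- or left out, the last holds). The fingers move at their own pace and stop on an object; FORCE is the grip in N (left out, the last holds). Time passes only in rows, so rows that do not move let the fingers close. It gives the time, the measured TCP pose, the force and the opening at its end, in the units of the state.
- get_state(): the state, without advancing time (a new reading comes with each control period).
- grab_frame(name): name is "side" or "top" or "wrist"; returns (picture, depth): 420x560x3 uint8, red, green, blue; 420x560 float32, m along the optical axis (not along the pixel's ray), 0 where there is no reading.
- camera_params(name): a dict with "K" (3x3 intrinsics, pixels), "pose" (4x4, takes a point from camera to world coordinates); the wrist camera has in their place "mount" (4x4, takes a point from camera to tool coordinates, whose origin is the TCP and whose axes are the tool frame's). Camera axes: x right, y down, z forward; pixel columns grow to the right and rows downward; lengths in m; the calibration is good to about 2 mm. A picture is of the moment at which its call begins: read the wrist's pose just before it. camera_params takes no time and is no camera call.
- finish_job(): hands the job in, once; it reports no verdict.
The state is a dict: "t": time; "joint_positions": joint angles; "qvel": joint speeds; "joint_efforts": joint torques, N m; "tcp_pos": TCP position; "tcp_rot": TCP orientation; "ft_force": force on the tool from outside, world axes, zero at the start; "ft_torque": the same for the moment, N m; "grip_width": finger opening in m.
Only numpy, scipy, OpenCV 4.12 (cv2) and the standard library are available. Lean on these libraries where they do the work, as an engineer would, in place of code of your own. Each camera call takes 0.05 s, during which the arm holds its last target.

## Working session

There is one attempt and no reset: what is moved stays moved. The work goes in short steps, Python scripts to look and compute and a shell command to move; the robot and the scene stay as the last step left them, time stands still between calls to the robot, and variables do not carry over. Pictures are saved under pics/ and viewed, and the job is handed in when it is done.

```bash
ls; mkdir -p pics; cat > h.py <<'E'
import numpy as np, cv2
from rig import *
from scipy.spatial.transform import Rotation as R
def T():
    s=get_state(); M=np.eye(4); M[:3,:3]=R.from_rotvec(s['tcp_rot']).as_matrix(); M[:3,3]=s['tcp_pos']; return M
def campose(n,M=None):
    p=camera_params(n)
    return (np.array(p['pose']) if 'pose' in p else (T() if M is None else M)@np.array(p['mount'])), np.array(p['K'])
def cloud(d,K,P):
    v,u=np.mgrid[:d.shape[0],:d.shape[1]]
    c=np.stack([(u-K[0,2])/K[0,0]*d,(v-K[1,2])/K[1,1]*d,d],-1)
    return c@P[:3,:3].T+P[:3,3]
def grab(n,tag):
    M=T(); im,d=grab_frame(n); P,K=campose(n,M)
    cv2.imwrite(f'pics/{tag}.png',im[:,:,::-1]); np.savez(f'{tag}.npz',im=im,d=d,P=P,K=K)
    return im,d,P,K
E
python3 - <<'E'
from h import *
s=get_state(); print(s, tips_ahead); print(T().round(3))
for n in ['side','top','wrist']:
    im,d,P,K=grab(n,n+'0'); print(n,P.round(3),K)
print(camera_params('wrist')['mount'])
E
```

```text
pics
{'t': 0.0, 'joint_positions': array([ 1.19110369,  0.32177777, -0.07009377,  1.45168118,  0.02262857,
        1.37082141, -0.0569004 ]), 'qvel': array([-0.00059242,  0.00174464,  0.00111363, -0.00154411, -0.00028723,
       -0.00046031,  0.00139009]), 'joint_efforts': array([-1.23070922e-04, -4.91283882e+01, -4.04255250e-01, -3.12524450e+01,
       -6.40663714e-02,  4.37274633e-02,  1.93941960e-04]), 'tcp_pos': array([ 0.2492866 , -0.60005908,  0.40368755]), 'tcp_rot': array([-1.36919255,  0.91561622, -0.91290294]), 'ft_force': array([ 1.23898201, -1.056351  ,  0.01746118]), 'ft_torque': array([ 0.04093591, -0.02506849,  0.03815496]), 'grip_width': 0.08688521269664139} 0.1822
[[ 0.384 -0.001  0.923  0.249]
 [-0.923  0.002  0.384 -0.6  ]
 [-0.002 -1.    -0.     0.404]
 [ 0.     0.     0.     1.   ]]
side [[-0.93  -0.186  0.318  0.109]
 [-0.367  0.524 -0.768  0.93 ]
 [-0.024 -0.831 -0.555  0.943]
 [ 0.     0.     0.     1.   ]] [[477.30493476   0.         274.60177614]
 [  0.         477.30493476 208.4566474 ]
 [  0.           0.           1.        ]]
top [[ 0.075 -0.941  0.33  -0.034]
 [-0.997 -0.069  0.029 -0.17 ]
 [-0.005 -0.331 -0.944  1.832]
 [ 0.     0.     0.     1.   ]] [[488.11916452   0.         281.05195248]
 [  0.         488.11916452 207.49165926]
 [  0.           0.           1.        ]]
wrist [[ 0.384 -0.88  -0.279  0.325]
 [-0.923 -0.367 -0.113 -0.568]
 [-0.003  0.301 -0.954  0.383]
 [ 0.     0.     0.     1.   ]] [[353.17431892   0.         283.56092563]
 [  0.         353.17431892 207.59310185]
 [  0.           0.           1.        ]]
[[ 9.99998882e-01  4.05364387e-04 -1.43966472e-03 -6.94336006e-05]
 [ 1.49492759e-03 -3.00715355e-01  9.53712766e-01  2.07968952e-02]
 [-4.63280967e-05 -9.53713852e-01 -3.00715625e-01  8.21591572e-02]
 [ 0.00000000e+00  0.00000000e+00  0.00000000e+00  1.00000000e+00]]
```

View pics/side0.png

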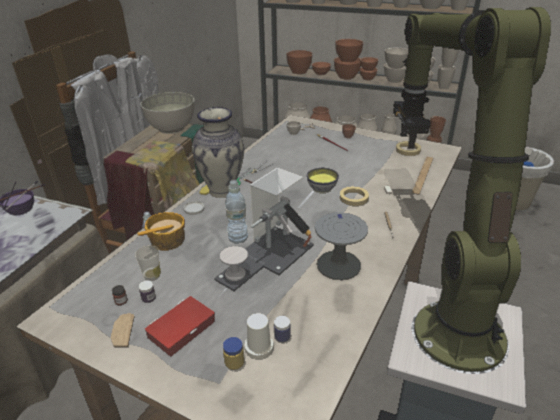

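View pics/top0.png

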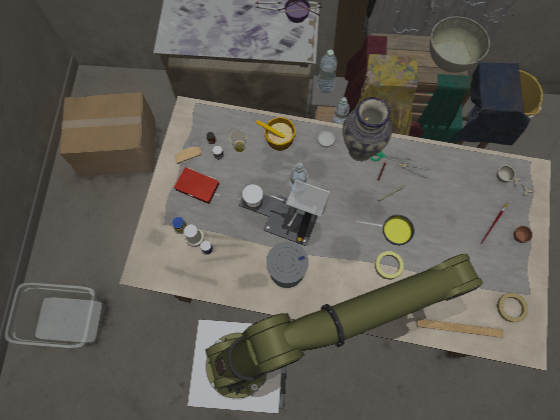

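View pics/wrist0.png

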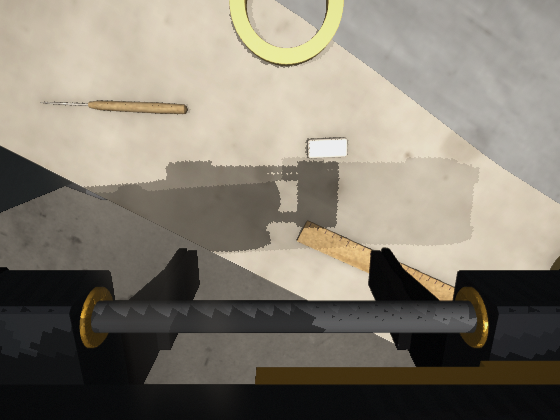

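```bash
python3 -m inch --help 2>&1 | head -30
```

```text
invalid input: not JSON, or not a number
```

```bash
python3 - <<'E'
import cv2
a=cv2.imread('pics/top0.png')[140:300,150:350]; cv2.imwrite('pics/top0c.png',cv2.resize(a,None,fx=3.8,fy=3.7,interpolation=2))
a=cv2.imread('pics/side0.png')[160:370,190:390]; cv2.imwrite('pics/side0c.png',cv2.resize(a,None,fx=2.85,fy=2.85,interpolation=2))
E
```

```text
(no output)
```

View pics/top0c.png

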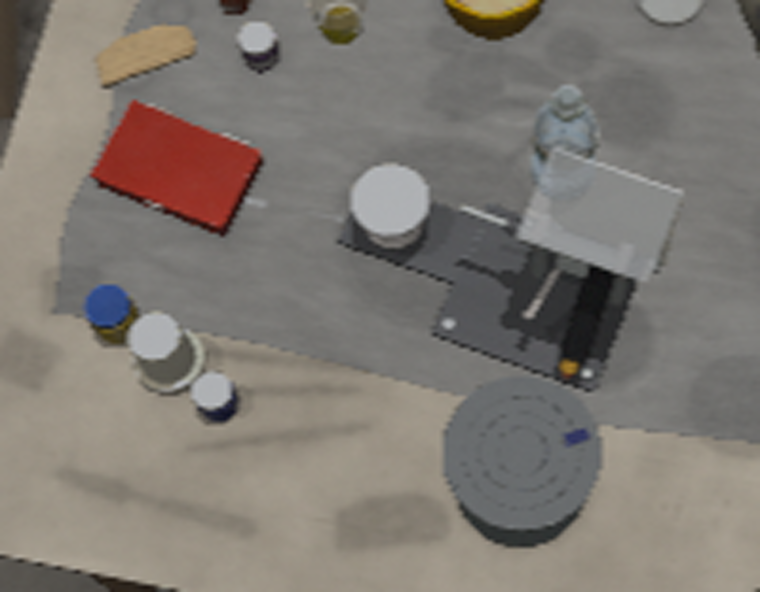

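View pics/side0c.png

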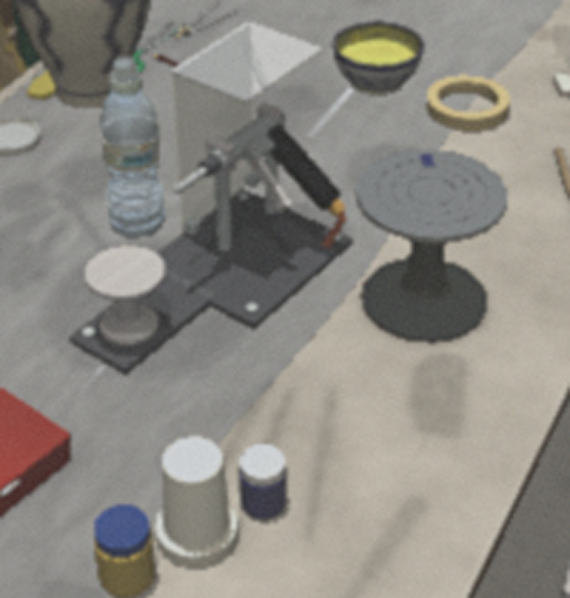

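```bash
python3 - <<'E'
from h import *
for n in ['top0','side0']:
    z=np.load(n+'.npz'); C=cloud(z['d'],z['K'],z['P']); np.save(n+'C.npy',C)
    def at(u,v): 
        p=C[v-1:v+2,u-1:u+2].reshape(-1,3); return np.median(p,0).round(3)
    if n=='top0':
        pts=dict(beaker=(191,231),bluepot=(179,222),smpot=(206,245),rest=(253,194),wheel=(288,262),gl1=(297,180),g2=(328,190),gfl=(288,203),gfr=(321,214),grip=(304,225),griplow=(301,234),trig=(293,218),tape=(377,266),bowl=(398,231),bottle=(299,168))
        pts={k:v for k,v in pts.items()}
    else:
        pts=dict(beaker=(258,322),bluepot=(233,347),smpot=(282,324),rest=(234,256),wheel=(341,227),grip=(298,220),trig=(285,226),bowl=(322,176),nozzle=(254,225))
    for k,(u,v) in pts.items(): print(n,k,at(u,v))
E
```

```text
top0 beaker [0.455 0.21  0.097]
top0 bluepot [0.497 0.268 0.063]
top0 smpot [0.418 0.155 0.052]
top0 rest [ 0.621 -0.005  0.084]
top0 wheel [ 0.354 -0.157  0.145]
top0 gl1 [ 0.637 -0.169  0.219]
top0 g2 [ 0.693 -0.292  0.004]
top0 gfl [ 0.546 -0.143  0.224]
top0 gfr [ 0.516 -0.26   0.222]
top0 grip [ 0.504 -0.206  0.109]
top0 griplow [ 0.475 -0.197  0.087]
top0 trig [ 0.528 -0.164  0.113]
top0 tape [ 0.392 -0.493  0.018]
top0 bowl [ 0.53  -0.569  0.032]
top0 bottle [ 0.687 -0.173  0.213]
side0 beaker [0.453 0.221 0.097]
side0 bluepot [0.492 0.281 0.061]
side0 smpot [0.414 0.168 0.052]
side0 rest [0.62  0.002 0.084]
side0 wheel [ 0.354 -0.15   0.144]
side0 grip [ 0.5   -0.194  0.103]
side0 trig [ 0.526 -0.156  0.101]
side0 bowl [ 0.542 -0.599  0.031]
side0 nozzle [ 0.596 -0.088  0.134]
```

```bash
python3 - <<'E'
from h import *
M=T()
im=[]
for n in ['side0','top0']:
    C=np.load(n+'C.npy'); q=(C-M[:3,3])@M[:3,:3]
    m=(np.abs(q[...,0])<.15)&(q[...,1]>-.15)&(q[...,1]<.2)&(np.abs(q[...,2])<.15)
    p=q[m]; print(n,len(p))
    # histogram z vs y, and x vs y
    for nm,a in (('z',2),('x',0)):
        H,_,_=np.histogram2d(p[:,1],p[:,a],bins=[np.arange(-.15,.21,.01),np.arange(-.15,.151,.01)])
        print(n,'rows y(-.15..), cols',nm)
        for i,r in enumerate(H): print('%5.2f'%(-.15+.01*i),''.join('.' if v==0 else ('+' if v<4 else '#') for v in r))
z=np.load('side0.npz')['im'][60:180,360:460,::-1]
cv2.imwrite('pics/grip.png',cv2.resize(z,None,fx=5,fy=5,interpolation=2))
E
```

```text
side0 2494
side0 rows y(-.15..), cols z
-0.15 ............+#######..........
-0.14 ...........+#######+..........
-0.13 ...........+#######...........
-0.12 ...........+#######...........
-0.11 ...........+#######...........
-0.10 ...........+#######...........
-0.09 ...........+#######+..........
-0.08 ...........+#######...........
-0.07 ...........+#######...........
-0.06 ............#######...........
-0.05 ...........+#######...........
-0.04 ...........+#######...........
-0.03 ...........+#######...........
-0.02 ...........+#######...........
-0.01 ............#######...........
 0.00 ...........########...........
 0.01 ...........########...........
 0.02 ...........+#######...........
 0.03 .............#####............
 0.04 ............+#####............
 0.05 ............+#####............
 0.06 ............######+...........
 0.07 ...........########...........
 0.08 ...........########...........
 0.09 ...........########...........
 0.10 ...........########...........
 0.11 ...........++++####...........
 0.12 ..............+##.............
 0.13 ..............###.
[... 3512 characters left out ...]
.01 ..............................
 0.02 ..............................
 0.03 ..............................
 0.04 ..............................
 0.05 ..............................
 0.06 ..............................
 0.07 ..............................
 0.08 .........+..........##+.......
 0.09 ...................++++.......
 0.10 ........+.....................
 0.11 ..............................
 0.12 ..............................
 0.13 ..............................
 0.14 ..............................
 0.15 ..............................
 0.16 ..............................
 0.17 ..............................
 0.18 ..............................
 0.19 ..............................
```

View pics/grip.png

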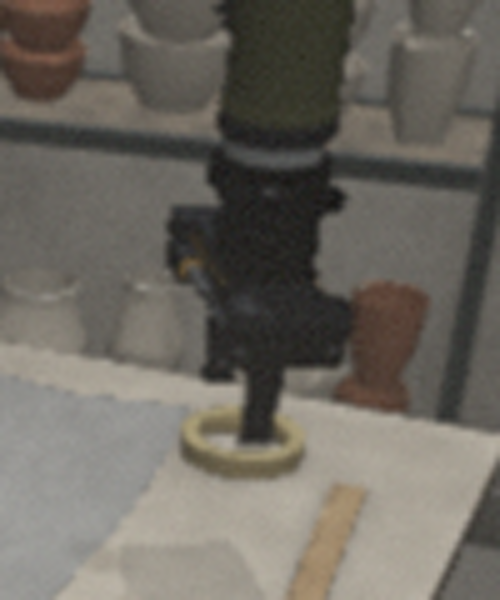

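```bash
python3 - <<'E'
from h import *
z=np.load('side0.npz');d=z['d']
print(d[98:130:2,388:436:2].round(2))
M=T()
def tool(u,v,dep):
    K=z['K'];P=z['P']; c=np.array([(u-K[0,2])/K[0,0]*dep,(v-K[1,2])/K[1,1]*dep,dep]); w=P[:3,:3]@c+P[:3,3]; return ((w-M[:3,3])@M[:3,:3]).round(3)
for u,v in [(394,101),(402,101),(394,113),(402,113),(405,124),(405,135)]: print(tool(u,v,1.57))
E
```

```text
[[3.34 3.34 3.34 3.34 3.35 3.33 3.3  3.31 1.51 1.5  1.5  1.49 1.49 1.53
  1.52 1.52 1.49 1.49 1.49 1.49 1.5  3.23 3.25 3.21]
 [3.36 3.33 3.32 3.33 3.31 3.31 3.33 3.3  1.5  1.49 1.49 1.49 1.49 1.49
  1.49 1.49 1.49 1.49 1.49 1.49 1.49 3.25 3.24 3.23]
 [3.36 3.37 3.36 1.63 1.62 1.62 1.63 1.62 1.56 1.49 1.49 1.49 1.49 1.49
  1.49 1.49 1.49 1.49 1.49 1.49 3.22 3.23 3.27 3.24]
 [3.35 3.37 3.36 1.64 1.62 1.62 1.6  1.62 1.55 1.54 1.52 1.5  1.49 1.5
  1.5  1.49 1.5  1.49 3.27 3.25 3.25 3.28 3.25 3.26]
 [3.36 3.37 3.38 1.63 1.61 1.62 1.59 1.59 1.55 1.54 1.51 1.5  1.49 1.5
  1.5  1.5  1.5  1.5  3.28 3.29 3.26 3.27 3.28 3.26]
 [3.4  3.36 3.38 1.63 1.63 1.63 1.6  1.57 1.55 1.53 1.52 1.51 1.5  1.5
  1.5  1.5  1.5  1.5  3.29 3.29 3.28 3.25 3.28 3.24]
 [3.38 3.39 3.39 1.63 1.61 1.61 1.6  1.57 1.55 1.54 1.52 1.5  1.51 1.51
  1.5  1.51 1.51 1.5  3.28 3.3  3.29 3.27 3.27 3.27]
 [3.4  3.38 3.36 1.63 1.61 1.61 1.61 1.57 1.56 1.53 1.51 1.51 1.51 1.51
  1.5  1.51 1.51 1.51 3.31 3.32 3.28 3.32 3.31 3.27]
 [3.31 3.31 3.31 1.63 1.62 1.61 1.61 1.61 1.56 1.54 1.51 1.51 1.51 1.51
  1.51 1.51 1.51 1.52 3.33 3.32
[... 322 characters left out ...]
9 1.49 1.5  1.5  1.5
  1.49 1.5  1.5  1.5  1.49 1.49 1.49 3.16 3.19 3.19]
 [3.26 3.26 3.28 3.25 3.41 3.41 3.41 1.55 1.54 1.49 1.48 1.48 1.48 1.48
  1.48 1.48 1.49 1.48 1.48 1.48 1.48 1.48 3.13 3.12]
 [3.28 3.26 3.27 3.29 3.4  3.41 3.4  1.64 1.52 1.49 1.48 1.48 1.48 1.48
  1.48 1.49 1.48 1.49 1.48 1.48 1.48 3.18 3.14 3.14]
 [3.27 3.27 3.27 3.26 3.31 3.44 3.42 1.54 1.51 1.49 1.49 1.49 1.49 1.48
  1.49 1.49 1.49 1.49 1.49 1.49 1.49 3.16 3.15 3.15]
 [3.28 3.28 3.28 3.27 3.3  3.42 3.43 1.53 1.51 1.5  1.5  1.5  1.5  1.49
  1.5  1.5  1.5  1.5  1.5  1.5  1.5  3.19 3.15 3.15]]
[0.028 0.049 0.053]
[0.028 0.049 0.026]
[0.006 0.082 0.054]
[0.006 0.082 0.027]
[-0.014  0.113  0.019]
[-0.034  0.143  0.02 ]
```

```bash
python3 - <<'E'
from h import *
C=np.load('side0C.npy');M=T();q=(C-M[:3,3])@M[:3,:3]
for v in range(98,128,3): print(v,[tuple((q[v,u]*1000).astype(int)) for u in range(392,406,2)])
E
```

```text
98 [(np.int64(1727), np.int64(691), np.int64(-391)), (np.int64(1728), np.int64(692), np.int64(-405)), (np.int64(1738), np.int64(696), np.int64(-422)), (np.int64(1711), np.int64(686), np.int64(-428)), (np.int64(1684), np.int64(676), np.int64(-435)), (np.int64(1693), np.int64(680), np.int64(-451)), (np.int64(-25), np.int64(18), np.int64(36))]
101 [(np.int64(1724), np.int64(712), np.int64(-392)), (np.int64(86), np.int64(71), np.int64(36)), (np.int64(89), np.int64(72), np.int64(29)), (np.int64(83), np.int64(70), np.int64(23)), (np.int64(84), np.int64(71), np.int64(16)), (np.int64(89), np.int64(73), np.int64(8)), (np.int64(86), np.int64(72), np.int64(2))]
104 [(np.int64(1724), np.int64(734), np.int64(-395)), (np.int64(84), np.int64(81), np.int64(35)), (np.int64(68), np.int64(75), np.int64(33)), (np.int64(67), np.int64(75), np.int64(27)), (np.int64(54), np.int64(70), np.int64(23)), (np.int64(66), np.int64(75), np.int64(13)), (np.int64(3), np.int64(50), np.int64(25))]
107 [(np.int64(1708), np.int64(750), np.int64(-393)), (np.int64(76), np.int64(89), np.int64(36)), (np.int64(74), np.int64(88
[... 1472 characters left out ...]
122), np.int64(4))]
122 [(np.int64(1573), np.int64(804), np.int64(-369)), (np.int64(1550), np.int64(794), np.int64(-376)), (np.int64(1695), np.int64(859), np.int64(-431)), (np.int64(1698), np.int64(860), np.int64(-446)), (np.int64(1700), np.int64(861), np.int64(-461)), (np.int64(-32), np.int64(97), np.int64(34)), (np.int64(-35), np.int64(96), np.int64(29))]
125 [(np.int64(1577), np.int64(828), np.int64(-373)), (np.int64(1580), np.int64(829), np.int64(-387)), (np.int64(1700), np.int64(884), np.int64(-435)), (np.int64(1693), np.int64(881), np.int64(-447)), (np.int64(1700), np.int64(885), np.int64(-464)), (np.int64(-47), np.int64(100), np.int64(37)), (np.int64(-64), np.int64(93), np.int64(36))]
```

```bash
cat >> h.py <<'E'
from scipy.optimize import least_squares
def hullcirc(p2,r=None):
    "min enclosing circle of robust pts"
    c,rad=cv2.minEnclosingCircle((p2*1000).astype(np.float32)); return np.array(c)/1000,rad/1000
def sel(C,c,rad,z0,z1):
    q=C.reshape(-1,3); return q[(np.hypot(q[:,0]-c[0],q[:,1]-c[1])<rad)&(q[:,2]>z0)&(q[:,2]<z1)]
E
python3 - <<'E'
from h import *
for n in ['top0','side0']:
    C=np.load(n+'C.npy')
    for nm,c,rad,z0,z1 in [('beaker',(.453,.217),.036,.092,.102),('blue',(.494,.275),.033,.056,.068),('small',(.416,.162),.03,.047,.058),('rest',(.621,-.002),.05,.08,.09),('flange',(.453,.217),.045,.010,.020),('wheel',(.354,-.155),.11,.138,.152),('bottle',(.68,-.17),.06,.19,.215)]:
        p=sel(C,c,rad,z0,z1)
        if len(p)<4: print(n,nm,len(p)); continue
        cc,r=hullcirc(p[:,:2]); print(n,nm,len(p),cc.round(4),'d',round(2*r,4),'zmed',np.median(p[:,2]).round(4),'mean',p[:,:2].mean(0).round(4))
    # guard
    q=C.reshape(-1,3); g=q[(q[:,2]>.214)&(q[:,2]<.230)&(abs(q[:,0]-.58)<.12)&(abs(q[:,1]+.2)<.13)]
    if len(g)>10:
        rc=cv2.minAreaRect((g[:,:2]*1000).astype(np.float32)); print(n,'guard',rc,cv2.boxPoints(rc).round(0).tolist(),np.median(g[:,2]))
E
```

```text
top0 beaker 117 [0.4575 0.2116] d 0.0528 zmed 0.0965 mean [0.456  0.2125]
top0 blue 96 [0.4953 0.2727] d 0.0481 zmed 0.0619 mean [0.4948 0.2707]
top0 small 71 [0.416 0.157] d 0.0414 zmed 0.0529 mean [0.4169 0.1565]
top0 rest 238 [ 0.6248 -0.0031] d 0.0804 zmed 0.0843 mean [ 0.623  -0.0037]
top0 flange 57 [0.454  0.2154] d 0.0816 zmed 0.0156 mean [0.4451 0.2007]
top0 wheel 1275 [ 0.3542 -0.1538] d 0.1512 zmed 0.1453 mean [ 0.3537 -0.1547]
top0 bottle 51 [ 0.6969 -0.1747] d 0.0337 zmed 0.2037 mean [ 0.6919 -0.1748]
top0 guard ((604.1013793945312, -212.53176879882812), (144.93873596191406, 165.9028778076172), 73.72410583496094) [[504.0, -259.0], [663.0, -305.0], [704.0, -166.0], [545.0, -120.0]] 0.22389637062612433
side0 beaker 277 [0.4578 0.2151] d 0.0539 zmed 0.0954 mean [0.4572 0.217 ]
side0 blue 274 [0.4967 0.2768] d 0.05 zmed 0.0612 mean [0.4961 0.2766]
side0 small 172 [0.4158 0.1612] d 0.0451 zmed 0.0515 mean [0.4167 0.1625]
side0 rest 412 [0.6248 0.0011] d 0.0846 zmed 0.0843 mean [0.6237 0.0026]
side0 flange 188 [0.4543 0.2119] d 0.0826 zmed 0.0151 mean [0.45   0.2317]
side0 wheel 1366 [ 0.3532 -0.1514] d 0.1555 zmed 0.1439 mean [ 0.3534 -0.146 ]
side0 bottle 129 [ 0.6692 -0.1781] d 0.0913 zmed 0.201 mean [ 0.6739 -0.1661]
side0 guard ((602.879150390625, -211.83856201171875), (141.1810760498047, 168.20513916015625), 75.1138687133789) [[503.0, -258.0], [666.0, -302.0], [702.0, -165.0], [540.0, -122.0]] 0.22273191907861012
```

```bash
python3 -m inch '[{"offset":[0,-40,0],"spin":0},{"offset":[-24,-3,25],"spin":0},{"offset":[-24,-3,25],"spin":0},{"offset":[-24,-3,25],"spin":0},{"offset":[-24,-3,25],"spin":0},{"offset":[-24,-3,25],"spin":0},{"offset":[-24,-3,25],"spin":0},{"offset":[-24,0,25],"spin":0},{"offset":[-24,0,25],"spin":0},{"offset":[-24,0,25],"spin":0},{"offset":[-24,0,25],"spin":0},{"offset":[-24,0,25],"spin":0}]'
python3 - <<'E'
from h import *
s=get_state();print(s['joint_positions'].round(3),s['tcp_pos'].round(4),s['ft_force'].round(2));print(T().round(3))
M=T()
def plan(x,y,yaw,z):
    M=T(); d=np.array([x,y,z])-M[:3,3]; print('tool d mm',(M[:3,:3].T@d*1000).round(1),'spin',-(np.radians(yaw)-np.arctan2(M[1,0],M[0,0])))
plan(.457,.213,-35,.44)
grab('wrist','w1')
E
```

```text
t: 1.15
tcp_pos: [0.4023, -0.2492, 0.4626]
tcp_rot: [-1.37, 0.915, -0.915]
ft_force: [0.8, -0.3, -0.6]
grip_width: 0.0871
[ 0.874 -0.069 -0.354  1.767 -0.024  1.439 -0.653] [ 0.4023 -0.2492  0.4626] [ 0.78 -0.26 -0.6 ]
[[ 0.384 -0.     0.924  0.402]
 [-0.924 -0.     0.384 -0.249]
 [ 0.    -1.    -0.     0.463]
 [ 0.     0.     0.     1.   ]]
tool d mm [-405.8   22.5  227.8] spin -0.5662559624510866
```

View pics/w1.png

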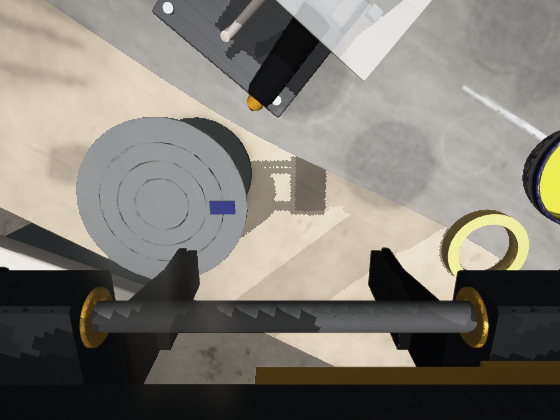

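```bash
python3 -m inch '[{"offset":[-34,0,17],"spin":0},{"offset":[-34,0,17],"spin":0},{"offset":[-34,0,17],"spin":0},{"offset":[-34,0,17],"spin":0},{"offset":[-34,0,17],"spin":0},{"offset":[-34,0,17],"spin":0},{"offset":[-34,0,17],"spin":0},{"offset":[-34,0,17],"spin":0},{"offset":[-34,0,17],"spin":0},{"offset":[-34,0,17],"spin":0},{"offset":[-34,0,15],"spin":0}]'
python3 -m inch '[{"offset":[0,5,0],"spin":-0.113},{"offset":[0,5,0],"spin":-0.113},{"offset":[0,5,0],"spin":-0.113},{"offset":[0,5,0],"spin":-0.113},{"offset":[0,5,0],"spin":-0.113},{"offset":[0,0,0],"spin":0},{"offset":[0,0,0],"spin":0}]'
python3 - <<'E'
from h import *
s=get_state();print(s['joint_positions'].round(3),s['tcp_pos'].round(4),s['ft_force'].round(2))
im,d,P,K=grab('wrist','w2'); C=cloud(d,K,P); np.save('w2C.npy',C)
for nm,c,rad,z0,z1 in [('beaker',(.457,.213),.036,.085,.105),('blue',(.494,.275),.033,.056,.068),('small',(.416,.162),.03,.047,.058),('flange',(.456,.213),.045,.010,.020)]:
    p=sel(C,c,rad,z0,z1)
    if len(p)<4: print(nm,len(p)); continue
    cc,r=hullcirc(p[:,:2]); print(nm,len(p),cc.round(4),'d',round(2*r,4),'zmed',np.median(p[:,2]).round(4),'mean',p[:,:2].mean(0).round(4))
E
```

```text
t: 2.12
tcp_pos: [0.429, 0.1672, 0.4628]
tcp_rot: [-1.37, 0.914, -0.915]
ft_force: [0.3, 0.3, -0.7]
grip_width: 0.0867
t: 2.7
tcp_pos: [0.4293, 0.1653, 0.4375]
tcp_rot: [-1.517, 0.482, -0.481]
ft_force: [0.3, 0.6, -0.3]
grip_width: 0.087
[ 0.521 -0.109 -0.869  1.821 -0.085  1.392 -0.945] [0.4293 0.1653 0.4375] [ 0.28  0.6  -0.34]
beaker 2651 [0.4561 0.2148] d 0.0522 zmed 0.0952 mean [0.4565 0.2151]
blue 2157 [0.495  0.2739] d 0.0465 zmed 0.0611 mean [0.4952 0.274 ]
small 1081 [0.4154 0.1593] d 0.0401 zmed 0.0516 mean [0.4158 0.16  ]
flange 651 [0.4563 0.2148] d 0.0715 zmed 0.0151 mean [0.4691 0.2274]
```

View pics/w2.png

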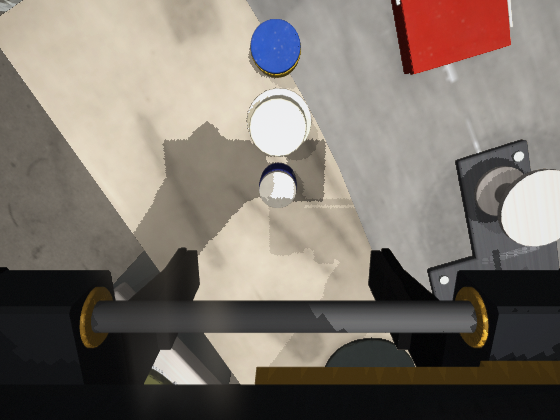

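```bash
cat >> h.py <<'E'
def plan(x,y,z,yaw=None):
    M=T(); d=np.array([x,y,z])-M[:3,3]; print('tcp',M[:3,3].round(4),'tool d mm',(M[:3,:3].T@d*1000).round(1),'yaw',np.degrees(np.arctan2(M[1,0],M[0,0])).round(2),'spin',None if yaw is None else round(-(np.radians(yaw)-np.arctan2(M[1,0],M[0,0])),3))
E
python3 -c "
from h import *
plan(.4562,.2148,.29,-35)"
```

```text
tcp [0.4294 0.1654 0.4378] tool d mm [ -6.6 147.8  55.9] yaw -35.24 spin -0.004
```

```bash
python3 -m inch '[{"offset":[-3,10,28],"spin":0},{"offset":[-4,20,28],"spin":0},{"offset":[0,30,0],"spin":0},{"offset":[0,30,0],"spin":0},{"offset":[0,30,0],"spin":0},{"offset":[0,20,0],"spin":0},{"offset":[0,0,0],"spin":0},{"offset":[0,0,0],"spin":0}]' 87 30
python3 - <<'E'
from h import *
plan(.4562,.2148,.228,-35)
im,d,P,K=grab('wrist','w3'); C=cloud(d,K,P)
p=sel(C,(.457,.213),.036,.085,.105);print(hullcirc(p[:,:2]),np.median(p[:,2]))
E
```

```text
t: 3.42
tcp_pos: [0.4558, 0.2151, 0.2976]
tcp_rot: [-1.517, 0.482, -0.479]
ft_force: [-0.7, 0.6, 0.1]
grip_width: 0.0873
tcp [0.4558 0.2151 0.2976] tool d mm [ 0.6 69.6  0.1] yaw -35.15 spin -0.003
(array([0.45632599, 0.21471191]), 0.02611336898803711) 0.09506120660017116
```

View pics/w3.png

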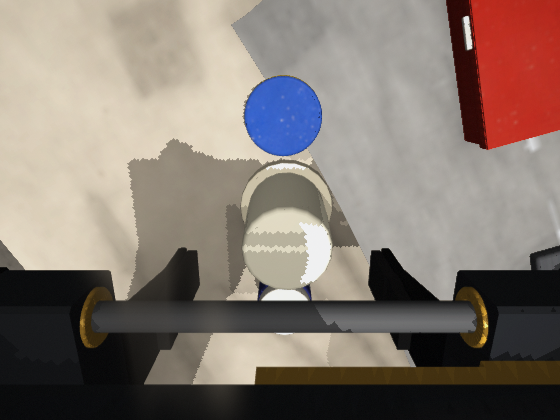

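Centred over the beaker: beaker top at about (287,248) between the fingers, the blue pot clear ahead at (283,115). Going down.

```bash
python3 -m inch '[{"offset":[0.5,20,0],"spin":0},{"offset":[0,20,0],"spin":0},{"offset":[0,20,0],"spin":0},{"offset":[0,10,0],"spin":0},{"offset":[0,0,0],"spin":0},{"offset":[0,0,0],"spin":0},{"offset":[0,0,0],"spin":0}]' 87 20 && python3 -m inch '[{"offset":[0,0,0],"spin":0},{"offset":[0,0,0],"spin":0},{"offset":[0,0,0],"spin":0},{"offset":[0,0,0],"spin":0},{"offset":[0,0,0],"spin":0},{"offset":[0,0,0],"spin":0},{"offset":[0,0,0],"spin":0},{"offset":[0,0,0],"spin":0}]' 45 20
python3 -c "
from h import *
plan(.4562,.2148,.228,-35)"
```

```text
t: 4.05
tcp_pos: [0.4571, 0.2155, 0.2294]
tcp_rot: [-1.516, 0.478, -0.481]
ft_force: [0.3, -0.3, 0.4]
grip_width: 0.087
t: 4.72
tcp_pos: [0.4565, 0.2148, 0.2279]
tcp_rot: [-1.517, 0.479, -0.48]
ft_force: [-0.1, -2.0, 1.6]
grip_width: 0.0564
tcp [0.4565 0.2148 0.2279] tool d mm [-0.3 -0.1 -0.2] yaw -35.08 spin -0.001
```

```bash
Z='x'; python3 -m inch '[{"offset":[0,-3,0],"spin":0},{"offset":[0,-4,0],"spin":0},{"offset":[0,-4,0],"spin":0},{"offset":[0,-5,0],"spin":0},{"offset":[0,-5,0],"spin":0},{"offset":[0,-5,0],"spin":0},{"offset":[0,-5,0],"spin":0},{"offset":[0,-5,0],"spin":0},{"offset":[0,-5,0],"spin":0},{"offset":[0,-5,0],"spin":0},{"offset":[0,0,0],"spin":0}]' 45 25
python3 -c "
from h import *
plan(.4562,.2148,.228,-35)
grab('side','s4')
a=cv2.imread('pics/s4.png')[240:370,190:340];cv2.imwrite('pics/s4c.png',cv2.resize(a,None,fx=4,fy=4))"
```

```text
t: 5.63
tcp_pos: [0.4565, 0.2153, 0.2749]
tcp_rot: [-1.516, 0.478, -0.48]
ft_force: [0.5, 0.4, -1.8]
grip_width: 0.0564
tcp [0.4565 0.2153 0.2749] tool d mm [-0.  46.9 -0.7] yaw -35.06 spin -0.001
```

View pics/s4c.png

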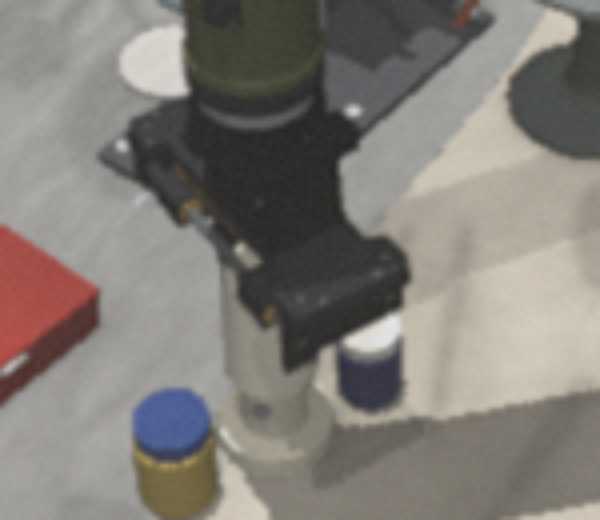

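The beaker has risen with the gripper: the former's core and a felt pad (around (260,410)) show below it, and the flange is still on the table. Continue up.

```bash
python3 -m inch '[{"offset":[0,-6,0],"spin":0},{"offset":[0,-7,0],"spin":0},{"offset":[0,-7,0],"spin":0},{"offset":[0,-8,0],"spin":0},{"offset":[0,-10,0],"spin":0},{"offset":[0,-10,0],"spin":0},{"offset":[0,-10,0],"spin":0},{"offset":[0,-10,0],"spin":0},{"offset":[0,-6,0],"spin":0},{"offset":[0,0,0],"spin":0},{"offset":[0,0,0],"spin":0}]'
python3 - <<'E'
from h import *
z=np.load('w2.npz')
plan(.6248,-.001,.349,-15)
for n in ['side','top']:
    im,d,P,K=grab(n,n+'5'); C=cloud(d,K,P)
    for nm,c,rad,z0,z1 in [('blue',(.494,.275),.033,.056,.068),('small',(.416,.162),.03,.047,.058),('flange',(.456,.213),.045,.010,.020),('coretop',(.456,.215),.026,.078,.09)]:
        p=sel(C,c,rad,z0,z1)
        if len(p)>4: cc,r=hullcirc(p[:,:2]); print(n,nm,len(p),cc.round(4),'d',round(2*r,4))
a=cv2.imread('pics/side5.png')[220:370,190:340];cv2.imwrite('pics/s5c.png',cv2.resize(a,None,fx=4,fy=4))
E
```

```text
t: 6.6
tcp_pos: [0.4563, 0.2149, 0.348]
tcp_rot: [-1.517, 0.479, -0.48]
ft_force: [0.1, -0.7, -2.0]
grip_width: 0.0562
tcp [0.4563 0.2149 0.348 ] tool d mm [262.   -0.8 -79.9] yaw -35.08 spin -0.35
side blue 272 [0.4958 0.2752] d 0.0492
side small 171 [0.4163 0.1617] d 0.0432
side flange 321 [0.452  0.2128] d 0.0849
side coretop 162 [0.4578 0.2165] d 0.0385
top small 11 [0.4245 0.1478] d 0.0242
```

View pics/s5c.png

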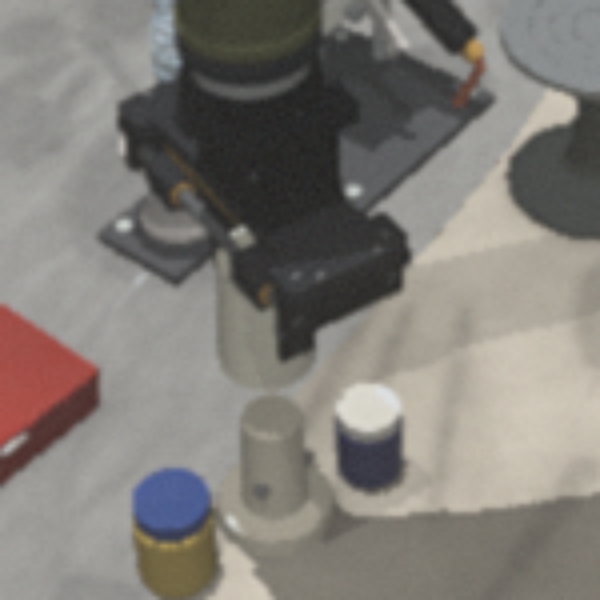

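```bash
python3 -m inch '[{"offset":[10,-5,-4],"spin":0},{"offset":[20,-5,-7],"spin":0},{"offset":[20,0,-7],"spin":0},{"offset":[20,0,-7],"spin":0},{"offset":[20,0,-7],"spin":0},{"offset":[20,0,-7],"spin":0},{"offset":[20,0,-7],"spin":0},{"offset":[0,0,0],"spin":-0.1},{"offset":[0,0,0],"spin":-0.1},{"offset":[0,0,0],"spin":-0.1},{"offset":[0,0,0],"spin":-0.05},{"offset":[0,0,0],"spin":0}]'
python3 - <<'E'
from h import *
plan(.6248,-.001,.349,-15)
im,d,P,K=grab('wrist','w6'); C=cloud(d,K,P); np.save('w6C.npy',C)
p=sel(C,(.625,-.001),.05,.078,.092);print(len(p),hullcirc(p[:,:2]),np.median(p[:,2]))
E
```

```text
t: 7.7
tcp_pos: [0.5365, 0.1015, 0.3573]
tcp_rot: [-1.561, 0.206, -0.205]
ft_force: [-0.2, -0.4, -2.0]
grip_width: 0.0563
tcp [0.5365 0.1015 0.3573] tool d mm [111.8   8.2 -76.2] yaw -14.99 spin 0.0
1313 (array([0.62597089, 0.02243163]), 0.03245641326904297) 0.08372461270222248
```

View pics/w6.png

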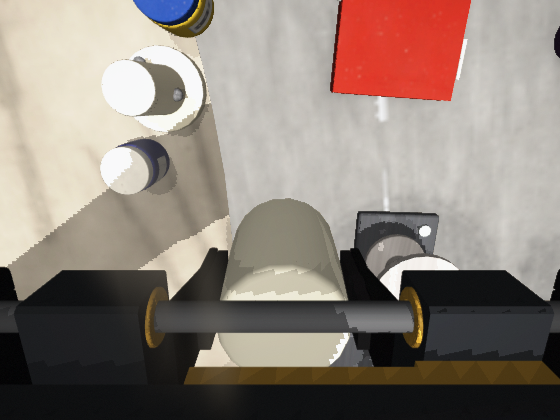

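```bash
python3 - <<'E'
from h import *
for n,ex in [('w2',1),('w6',1),('top0',0),('side0',0)]:
    z=np.load(n+'.npz'); C=cloud(z['d'],z['K'],z['P'])
    m=((np.hypot(C[...,0]-.625,C[...,1]-0)<.06)&(C[...,2]>.077)&(C[...,2]<.092)).astype(np.uint8)
    cs,_=cv2.findContours(m,cv2.RETR_EXTERNAL,cv2.CHAIN_APPROX_NONE); c=max(cs,key=cv2.contourArea)[:,0]
    P,K=z['P'],z['K']
    ok=(c[:,0]>3)&(c[:,0]<556)&(c[:,1]>3)&(c[:,1]<416)
    # drop contour points whose neighbour outward is nearer (occluder)
    d=z['d']; 
    q=[]
    for (u,v) in c[ok]:
        w=d[v-3:v+4,u-3:u+4]; 
        if w[w>0].min()<d[v,u]-.02: continue
        r=np.array([(u-K[0,2])/K[0,0],(v-K[1,2])/K[1,1],1])@P[:3,:3].T; t=(.085-P[2,3])/r[2]; q.append((P[:3,3]+t*r)[:2])
    q=np.array(q)
    f=least_squares(lambda s:np.hypot(q[:,0]-s[0],q[:,1]-s[1])-.0397,[.625,0],loss='soft_l1',f_scale=.001)
    f2=least_squares(lambda s:np.hypot(q[:,0]-s[0],q[:,1]-s[1])-s[2],[.625,0,.04],loss='soft_l1',f_scale=.001)
    print(n,len(q),f.x.round(4),f2.x.round(4),np.abs(f.fun).mean().round(4))
E
```

```text
w2 147 [0.6206 0.0028] [0.6208 0.0027 0.0399] 0.0005
w6 80 [0.6206 0.0028] [0.6208 0.0043 0.0383] 0.0003
top0 54 [ 0.6243 -0.0033] [ 0.6239 -0.003   0.0384] 0.0015
side0 63 [0.6227 0.0038] [0.6227 0.0037 0.0399] 0.0012
```

```bash
python3 -c "
from h import *
plan(.6208,.0026,.352,-15)"
```

```text
tcp [0.5364 0.1017 0.3574] tool d mm [107.3   5.3 -73.6] yaw -15.13 spin -0.002
```

```bash
python3 -m inch '[{"offset":[10,0,-7],"spin":0},{"offset":[16,1,-11],"spin":0},{"offset":[20,1,-14],"spin":0},{"offset":[20,1,-14],"spin":0},{"offset":[20,1,-14],"spin":0},{"offset":[13,1,-9],"spin":0},{"offset":[8,0,-4.5],"spin":0},{"offset":[0,0,0],"spin":0},{"offset":[0,0,0],"spin":0},{"offset":[0,0,0],"spin":0}]'
python3 - <<'E'
from h import *
plan(.6208,.0026,.297,-15)
grab('wrist','w7');grab('side','s7')
a=cv2.imread('pics/s7.png')[150:320,180:350];cv2.imwrite('pics/s7c.png',cv2.resize(a,None,fx=3.5,fy=3.5))
E
```

```text
t: 8.58
tcp_pos: [0.6199, 0.0057, 0.3529]
tcp_rot: [-1.56, 0.204, -0.203]
ft_force: [-0.4, 0.6, -1.7]
grip_width: 0.0562
tcp [0.6199 0.0057 0.3529] tool d mm [ 1.7 55.9 -2.8] yaw -14.89 spin 0.002
```

View pics/s7c.png

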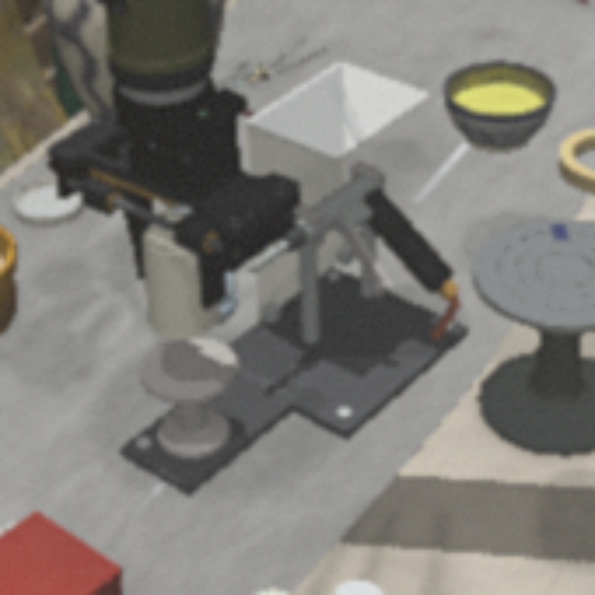

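View pics/w7.png

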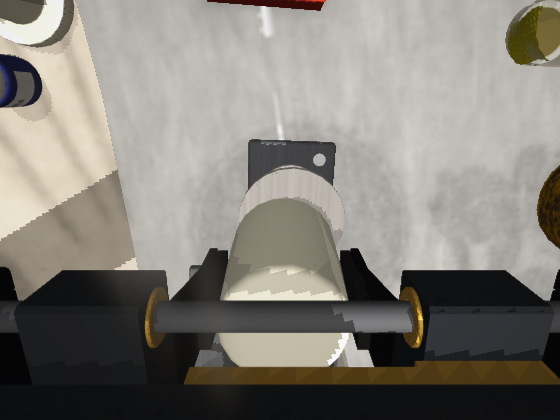

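```bash
cat >> h.py <<'E'
def arcfit(n,c0,rr,z0,z1,zz,r0):
    z=np.load(n+'.npz'); C=cloud(z['d'],z['K'],z['P'])
    m=((np.hypot(C[...,0]-c0[0],C[...,1]-c0[1])<rr)&(C[...,2]>z0)&(C[...,2]<z1)).astype(np.uint8)
    cs,_=cv2.findContours(m,cv2.RETR_EXTERNAL,cv2.CHAIN_APPROX_NONE); c=max(cs,key=cv2.contourArea)[:,0]
    P,K,d=z['P'],z['K'],z['d']; q=[]
    for (u,v) in c:
        if not(3<u<556 and 3<v<416): continue
        w=d[v-3:v+4,u-3:u+4]
        if w[w>0].min()<d[v,u]-.02: continue
        r=np.array([(u-K[0,2])/K[0,0],(v-K[1,2])/K[1,1],1])@P[:3,:3].T; t=(zz-P[2,3])/r[2]; q.append((P[:3,3]+t*r)[:2])
    q=np.array(q)
    f=least_squares(lambda s:np.hypot(q[:,0]-s[0],q[:,1]-s[1])-r0,c0,loss='soft_l1',f_scale=.001)
    print(n,len(q),f.x.round(4),np.abs(f.fun).mean().round(4),'span',q.min(0).round(3),q.max(0).round(3)); return f.x
E
python3 - <<'E'
from h import *
arcfit('w7',(.622,.003),.06,.077,.092,.085,.0397)
# beaker mouth arc from w7
z=np.load('w7.npz');C=cloud(z['d'],z['K'],z['P']); M=T()
q=(C-M[:3,3])@M[:3,:3]; m=(abs(q[...,0])<.028)&(q[...,1]>.1)&(q[...,1]<.25)&(q[...,2]>-.01)&(q[...,2]<.05)
p=q[m]; 
for y0 in np.arange(.13,.22,.01):
    s=p[(p[:,1]>y0)&(p[:,1]<y0+.01)]
    if len(s)>20:
        f=least_squares(lambda a:np.hypot(s[:,0]-a[0],s[:,2]-a[1])-a[2],[0,0,.028]); print(y0.round(3),len(s),f.x.round(4),s[:,2].max().round(4))
E
```

```text
w7 169 [6.228e-01 1.000e-04] 0.0004 span [ 0.586 -0.025] [0.662 0.04 ]
0.13 6335 [-0.0006  0.0057  0.0174] 0.0264
0.14 1483 [-0.0008 -0.0023  0.0281] 0.0268
0.15 1319 [-0.0008 -0.0022  0.0286] 0.0274
0.16 1094 [-0.0009 -0.0015  0.0285] 0.0277
0.17 919 [-0.001  -0.0012  0.0287] 0.0283
0.18 682 [-0.0012 -0.0006  0.0287] 0.0286
0.19 543 [-0.0013 -0.0001  0.0284] 0.0287
0.2 457 [-0.0013 -0.0001  0.0286] 0.029
0.21 66 [-0.0013 -0.      0.0286] 0.0288
```

```bash
python3 -m inch '[{"offset":[2,10,-2],"spin":0},{"offset":[2,10,-2],"spin":0},{"offset":[0,10,0],"spin":0},{"offset":[0,8,0],"spin":0},{"offset":[0,0,0],"spin":0},{"offset":[0,0,0],"spin":0},{"offset":[0,0,0],"spin":0}]'
python3 - <<'E'
from h import *
plan(.6228,.0001,.297,-15)
grab('wrist','w8');grab('side','s8');grab('top','t8')
x=arcfit('w8',(.622,.002),.06,.077,.092,.085,.0397)
M=T();print('rest tool',(M[:3,:3].T@(np.r_[x,.085]-M[:3,3])).round(4))
z=np.load('w8.npz');C=cloud(z['d'],z['K'],z['P'])
q=(C-M[:3,3])@M[:3,:3]; m=(abs(q[...,0])<.028)&(q[...,1]>.1)&(q[...,1]<.25)&(q[...,2]>-.01)&(q[...,2]<.05)
p=q[m]
for y0 in np.arange(.14,.22,.01):
    s=p[(p[:,1]>y0)&(p[:,1]<y0+.01)]
    if len(s)>20:
        f=least_squares(lambda a:np.hypot(s[:,0]-a[0],s[:,2]-a[1])-a[2],[0,0,.028]); print(y0.round(3),len(s),f.x.round(4),s[:,2].max().round(4))
a=cv2.imread('pics/s8.png')[150:320,180:350];cv2.imwrite('pics/s8c.png',cv2.resize(a,None,fx=3.5,fy=3.5))
E
```

```text
t: 9.27
tcp_pos: [0.6234, -0.0008, 0.3148]
tcp_rot: [-1.561, 0.205, -0.206]
ft_force: [0.8, -0.1, -2.0]
grip_width: 0.0565
tcp [ 0.6234 -0.0008  0.3148] tool d mm [-0.8 17.8  0.7] yaw -15.0 spin -0.0
w8 207 [0.6231 0.    ] 0.0004 span [ 0.584 -0.019] [0.662 0.04 ]
rest tool [-0.0009  0.2304  0.0006]
0.14 1493 [-0.0009 -0.0024  0.0281] 0.0268
0.15 1304 [-0.0009 -0.0024  0.0286] 0.027
0.16 1118 [-0.001  -0.0017  0.0285] 0.0277
0.17 927 [-0.0011 -0.0014  0.0288] 0.0282
0.18 675 [-0.0013 -0.001   0.0289] 0.0284
0.19 545 [-0.0014 -0.0003  0.0284] 0.0288
0.2 465 [-0.0014 -0.0001  0.0285] 0.0287
0.21 79 [-0.0014 -0.0004  0.0287] 0.0287
```

View pics/s8c.png

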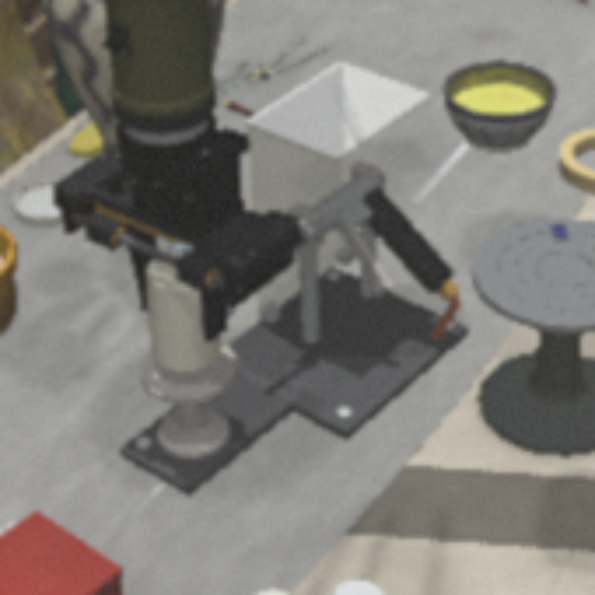

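View pics/w8.png

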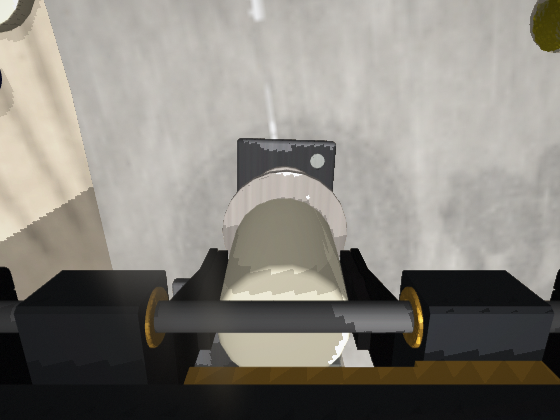

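```bash
python3 -m inch '[{"offset":[0.5,4,0.8],"spin":0},{"offset":[0,4,0],"spin":0},{"offset":[0,3,0],"spin":0},{"offset":[0,2,0],"spin":0},{"offset":[0,2,0],"spin":0},{"offset":[0,1,0],"spin":0},{"offset":[0,0,0],"spin":0},{"offset":[0,0,0],"spin":0}]'
python3 -m inch '[{"offset":[0,1,0],"spin":0},{"offset":[0,0.5,0],"spin":0},{"offset":[0,0,0],"spin":0}]'
python3 -m inch '[{"offset":[0,0.5,0],"spin":0},{"offset":[0,0.5,0],"spin":0},{"offset":[0,0,0],"spin":0}]'
```

```text
t: 10.08
tcp_pos: [0.6241, -0.0003, 0.2987]
tcp_rot: [-1.561, 0.206, -0.206]
ft_force: [0.1, 0.4, -1.8]
grip_width: 0.0559
t: 10.33
tcp_pos: [0.624, -0.0004, 0.2972]
tcp_rot: [-1.561, 0.206, -0.206]
ft_force: [-0.9, -0.4, -1.7]
grip_width: 0.0559
t: 10.58
tcp_pos: [0.6241, -0.0002, 0.2969]
tcp_rot: [-1.561, 0.205, -0.206]
ft_force: [-2.0, 0.2, 3.4]
grip_width: 0.056
```

```bash
python3 -m inch '[{"offset":[0,0,0],"spin":0},{"offset":[0,0,0],"spin":0},{"offset":[0,0,0],"spin":0}]' 64 10
python3 -m inch '[{"offset":[0,0,0],"spin":0},{"offset":[0,0,0],"spin":0},{"offset":[0,0,0],"spin":0},{"offset":[0,0,0],"spin":0}]' 87
python3 -m inch '[{"offset":[0,-10,0],"spin":0},{"offset":[0,-20,0],"spin":0},{"offset":[0,-30,0],"spin":0},{"offset":[0,-35,0],"spin":0},{"offset":[0,-35,0],"spin":0},{"offset":[0,-20,0],"spin":0},{"offset":[0,0,0],"spin":0},{"offset":[0,0,0],"spin":0}]'
python3 - <<'E'
from h import *
grab('wrist','w9'); 
x=arcfit('w9',(.622,.002),.06,.077,.092,.085,.0397)
z=np.load('w9.npz');C=cloud(z['d'],z['K'],z['P'])
p=sel(C,(.623,0),.04,.155,.172);print('beaker',hullcirc(p[:,:2]),np.median(p[:,2]))
for n in ['side','top']:
    im,d,P,K=grab(n,n+'9');C=cloud(d,K,P);np.save(n+'9C.npy',C)
    p=sel(C,(.623,0),.04,.155,.172)
    if len(p)>5: print(n,'beaker',hullcirc(p[:,:2]),np.median(p[:,2]))
a=cv2.imread('pics/side9.png')[150:320,180:350];cv2.imwrite('pics/s9c.png',cv2.resize(a,None,fx=3.5,fy=3.5))
E
```

```text
t: 10.83
tcp_pos: [0.6242, -0.0003, 0.2962]
tcp_rot: [-1.561, 0.205, -0.206]
ft_force: [-0.1, 0.1, 0.2]
grip_width: 0.0633
t: 11.17
tcp_pos: [0.624, -0.0003, 0.2961]
tcp_rot: [-1.561, 0.206, -0.206]
ft_force: [0.5, 0.1, 0.9]
grip_width: 0.0821
t: 11.83
tcp_pos: [0.6242, 0.0001, 0.4483]
tcp_rot: [-1.561, 0.203, -0.208]
ft_force: [0.5, -0.6, 0.2]
grip_width: 0.087
w9 167 [ 0.6228 -0.0008] 0.002 span [ 0.584 -0.024] [0.662 0.04 ]
beaker (array([6.22939331e-01, 1.48650482e-04]), 0.0261777286529541) 0.1640114452688553
side beaker (array([0.62550793, 0.00134656]), 0.028561065673828125) 0.1638201159857799
```

View pics/s9c.png

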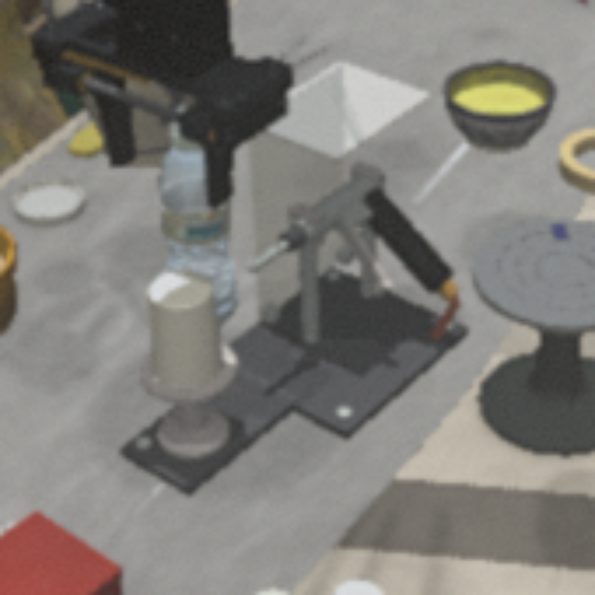

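View pics/w9.png

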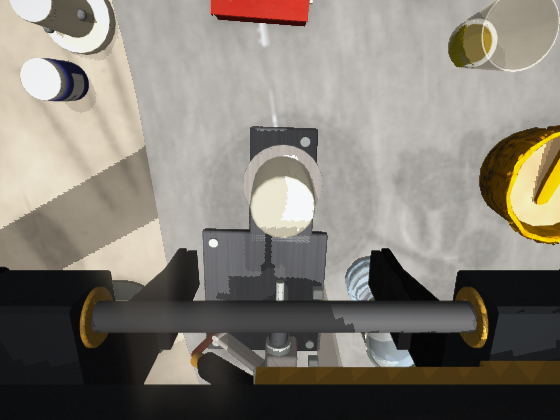

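```bash
python3 -m inch '[{"offset":[0,0,0],"spin":0.12},{"offset":[0,0,0],"spin":0.12},{"offset":[0,0,0],"spin":0.12},{"offset":[0,0,0],"spin":0.12},{"offset":[0,0,0],"spin":0.12},{"offset":[0,0,0],"spin":0.12},{"offset":[0,0,0],"spin":0.12},{"offset":[0,0,0],"spin":0.12},{"offset":[0,0,0],"spin":0.12},{"offset":[0,0,0],"spin":0.12},{"offset":[0,0,0],"spin":0.12},{"offset":[0,0,0],"spin":0.12}]'
python3 -m inch '[{"offset":[0,0,0],"spin":0.12},{"offset":[0,0,0],"spin":0},{"offset":[0,0,0],"spin":0}]'
python3 - <<'E'
from h import *
plan(.45,-.19,.448,-105)
print(get_state()['joint_positions'].round(3))
E
```

```text
t: 12.98
tcp_pos: [0.6238, -0.0005, 0.4444]
tcp_rot: [-1.144, 1.312, -1.308]
ft_force: [-0.0, 0.6, 0.3]
grip_width: 0.0873
t: 13.23
tcp_pos: [0.6238, -0.0004, 0.445]
tcp_rot: [-1.084, 1.391, -1.389]
ft_force: [-0.4, 0.6, -0.4]
grip_width: 0.0872
tcp [ 6.238e-01 -4.000e-04  4.450e-01] tool d mm [ 226.5   -2.6 -122. ] yaw -104.2 spin 0.014
[ 0.452  0.308 -0.622  1.441  0.179  1.452 -1.989]
```

```bash
python3 -m inch '[{"offset":[25,0,-13.5],"spin":0},{"offset":[25,0,-13.5],"spin":0},{"offset":[25,0,-13.5],"spin":0},{"offset":[25,0,-13.5],"spin":0},{"offset":[25,0,-13.5],"spin":0},{"offset":[25,0,-13.5],"spin":0},{"offset":[25,0,-13.5],"spin":0},{"offset":[25,0,-13.5],"spin":0},{"offset":[25,0,-13.5],"spin":0.014},{"offset":[0,0,0],"spin":0},{"offset":[0,0,0],"spin":0}]'
python3 - <<'E'
from h import *
im,d,P,K=grab('wrist','w10'); C=cloud(d,K,P); np.save('w10C.npy',C)
plan(.45,-.19,.448,-105)
q=C.reshape(-1,3); g=q[(q[:,2]>.212)&(q[:,2]<.230)&(abs(q[:,0]-.58)<.12)&(abs(q[:,1]+.2)<.13)]
rc=cv2.minAreaRect((g[:,:2]*1000).astype(np.float32)); print('guard',rc,cv2.boxPoints(rc).round(0).tolist(),np.median(g[:,2]))
E
```

```text
t: 14.15
tcp_pos: [0.4494, -0.1894, 0.4459]
tcp_rot: [-1.072, 1.403, -1.403]
ft_force: [1.3, 0.4, 0.9]
grip_width: 0.0868
tcp [ 0.4503 -0.1881  0.446 ] tool d mm [ 2.  -2.   0.2] yaw -105.13 spin -0.002
guard ((550.3035278320312, -203.38800048828125), (130.57945251464844, 58.24953842163086), 73.27334594726562) [[504.0, -258.0], [559.0, -274.0], [597.0, -149.0], [541.0, -132.0]] 0.2232373192182239
```

View pics/w10.png

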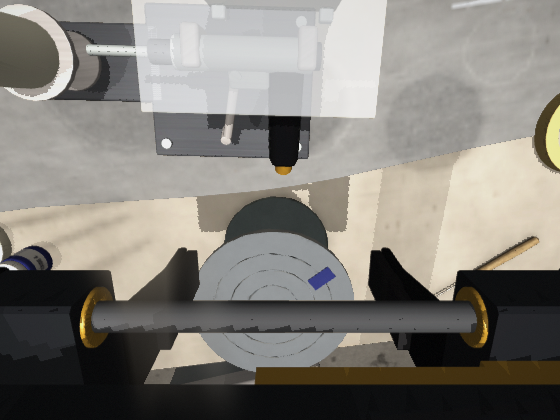

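```bash
cat >> h.py <<'E'
YS=np.radians(73.8); ys=np.array([np.cos(YS),np.sin(YS)]); xs=np.array([np.sin(YS),-np.cos(YS)]); rest=np.array([.623,.0002])
def stand(C): q=C[...,:2]-rest; return np.stack([q@xs,q@ys,C[...,2]],-1)
E
python3 - <<'E'
from h import *
C=np.load('w10C.npy'); S=stand(C)
for nm,u,v in [('nozzle tip',90,49),('nozzle2',140,49),('guardL',145,108),('guardR',372,113),('gripend',284,158),('grip130',285,130),('gripR',296,140),('gripL',274,140),('blade tip',226,141),('blade',230,125),('blade2',232,110),('barrel',220,45),('hose',284,170),('wheel top',268,285)]:
    p=S[v-1:v+2,u-1:u+2].reshape(-1,3); print(nm,(np.median(p,0)*1000).round(1), (np.median(C[v-1:v+2,u-1:u+2].reshape(-1,3),0)*1000).round(0))
# height map of grip & blade in front of the guard
q=S.reshape(-1,3); 
m=(q[:,1]>-.27)&(q[:,1]<-.12)&(q[:,0]>-.15)&(q[:,0]<-.03)&(q[:,2]>.04)&(q[:,2]<.2); p=q[m]
for x0 in np.arange(-.15,-.03,.006):
    s=p[(p[:,0]>=x0)&(p[:,0]<x0+.006)]
    g=s[s[:,1]<-.185]; b=s[s[:,1]>=-.185]
    f=lambda a: '-' if len(a)<3 else (len(a),np.percentile(a[:,1],[1,99]).round(4),np.median(a[:,2]).round(4))
    print(x0.round(3),f(g),f(b))
E
```

```text
nozzle tip [ -0.8 -84.5 138. ] [599. -81. 138.]
nozzle2 [  -9.4 -154.1  223.8] [ 571. -145.  224.]
guardL [ -39.2 -153.7  223.7] [ 542. -136.  224.]
guardR [ -39.9 -278.7  222.9] [ 507. -256.  223.]
gripend [ -88.5 -230.8   88.6] [ 474. -197.   89.]
grip130 [ -60.3 -231.2  108.4] [ 501. -205.  108.]
gripR [ -69.9 -241.4   99.3] [ 489. -212.   99.]
gripL [ -70.1 -221.4   99.9] [ 494. -193.  100.]
blade tip [ -72.3 -177.    95.6] [ 504. -150.   96.]
blade [ -57.  -182.5  106.1] [ 517. -159.  106.]
blade2 [ -39.5 -201.2  223.5] [ 529. -182.  223.]
barrel [  -6.8 -196.   223.2] [ 562. -186.  223.]
hose [-102.9 -231.    74.6] [ 460. -193.   75.]
wheel top [-193.4 -218.2  144.4] [ 376. -155.  144.]
-0.15 (522, array([-0.2546, -0.19  ]), np.float64(0.1444)) -
-0.144 (184, array([-0.2396, -0.2059]), np.float64(0.1427)) -
-0.138 - -
-0.132 - -
-0.126 - -
-0.12 - -
-0.114 - -
-0.108 (72, array([-0.2382, -0.2218]), np.float64(0.0717)) -
-0.102 (80, array([-0.24  , -0.2217]), np.float64(0.0761)) -
-0.096 (133, array([-0.2426, -0.2171]), np.float64(0.085)) -
-0.09 (160, array([-0.2434, -0.2162]), np.float64(0.0886)) -
-0.084 (161, array([-0.2435, -0.2163]), np.float64(0.0931)) -
-0.078 (177, array([-0.2438, -0.2165]), np.float64(0.0971)) (30, array([-0.1806, -0.1722]), np.float64(0.0952))
-0.072 (192, array([-0.2442, -0.2167]), np.float64(0.1013)) (67, array([-0.1819, -0.1715]), np.float64(0.0974))
-0.066 (196, array([-0.2441, -0.2168]), np.float64(0.1055)) (66, array([-0.1835, -0.1723]), np.float64(0.1012))
-0.06 (208, array([-0.2436, -0.1875]), np.float64(0.1096)) (63, array([-0.1848, -0.1752]), np.float64(0.1061))
-0.054 (230, array([-0.244 , -0.1853]), np.float64(0.1138)) (50, array([-0.1849, -0.1786]), np.float64(0.11))
-0.048 (18, array([-0.2401, -0.2238]), np.float64(0.1169)) -
-0.042 - -
-0.036 - -
```

```bash
python3 - <<'E'
from h import *
t=rest+xs*-.092+ys*-.208; print(t)
plan(t[0],t[1],.254,-106.2)
E
```

```text
[ 0.47662283 -0.1738739 ]
tcp [ 0.4503 -0.1881  0.446 ] tool d mm [-20.5 192.   21.8] yaw -105.13 spin 0.019
```

```bash
python3 -m inch '[{"offset":[-10,5,11],"spin":0.019},{"offset":[-10.5,20,11],"spin":0},{"offset":[0,30,0],"spin":0},{"offset":[0,30,0],"spin":0},{"offset":[0,25,0],"spin":0},{"offset":[0,10,0],"spin":0},{"offset":[0,0,0],"spin":0},{"offset":[0,0,0],"spin":0}]'
python3 - <<'E'
from h import *
im,d,P,K=grab('wrist','w11'); C=cloud(d,K,P); S=stand(C)
t=rest+xs*-.092+ys*-.208; plan(t[0],t[1],.254,-106.2)
q=S.reshape(-1,3); 
m=(q[:,1]>-.27)&(q[:,1]<-.12)&(q[:,0]>-.11)&(q[:,0]<-.03)&(q[:,2]>.04)&(q[:,2]<.13); p=q[m]
for x0 in np.arange(-.11,-.03,.006):
    s=p[(p[:,0]>=x0)&(p[:,0]<x0+.006)]
    g=s[s[:,1]<-.188]; b=s[s[:,1]>=-.188]
    f=lambda a: '-' if len(a)<3 else (len(a),np.percentile(a[:,1],[2,98]).round(4),np.median(a[:,2]).round(4))
    print(x0.round(3),f(g),f(b))
m=(q[:,1]>-.29)&(q[:,1]<-.14)&(q[:,0]>-.06)&(q[:,0]<.03)&(q[:,2]>.215)&(q[:,2]<.23); p=q[m]
for y0 in (-.27,-.24,-.21,-.18,-.16): 
    s=p[abs(p[:,1]-y0)<.005]; print(y0,len(s),s[:,0].min().round(4) if len(s) else 0,np.median(s[:,2]).round(4) if len(s) else 0)
E
```

```text
t: 14.87
tcp_pos: [0.4779, -0.1736, 0.3267]
tcp_rot: [-1.062, 1.414, -1.413]
ft_force: [0.4, -1.4, 0.0]
grip_width: 0.0868
tcp [ 0.4781 -0.1739  0.3277] tool d mm [ 0.4 73.7 -1.6] yaw -106.2 spin 0.0
-0.11 (68, array([-0.2367, -0.2222]), np.float64(0.0713)) -
-0.104 (69, array([-0.2369, -0.2229]), np.float64(0.0742)) -
-0.098 - -
-0.092 - -
-0.086 - -
-0.08 - -
-0.074 - -
-0.068 - -
-0.062 - -
-0.056 - -
-0.05 - -
-0.044 - -
-0.038 - -
-0.032 - -
-0.27 6257 -0.0549 0.2232
-0.24 10705 -0.06 0.2233
-0.21 10720 -0.06 0.2233
-0.18 10618 -0.06 0.2233
-0.16 11250 -0.06 0.2234
```

View pics/w11.png

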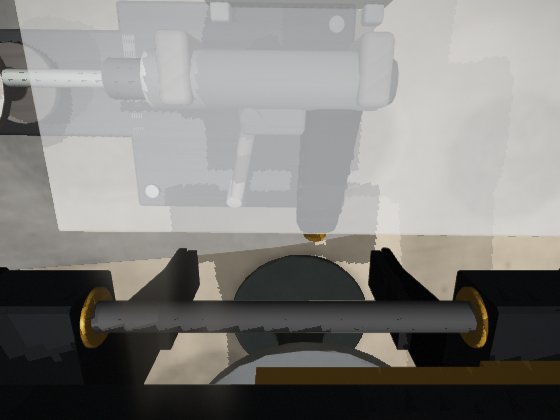

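```bash
python3 - <<'E'
from h import *
for n in ['w10','w11','top0','side0']:
    z=np.load(n+'.npz'); S=stand(cloud(z['d'],z['K'],z['P'])); q=S.reshape(-1,3)
    m=(q[:,1]>-.30)&(q[:,1]<-.13)&(q[:,0]>-.12)&(q[:,0]<.0)&(q[:,2]>.217)&(q[:,2]<.229); p=q[m]
    print(n,[(y0,np.percentile(p[abs(p[:,1]-y0)<.008][:,0],[1]).round(4)) for y0 in (-.26,-.24,-.21,-.18,-.165) if (abs(p[:,1]-y0)<.008).sum()>3], 'y',np.percentile(p[:,1],[.5,99.5]).round(3), np.median(p[:,2]).round(4))
M=T();print(stand(M[:3,3]))
E
```

```text
w10 [(-0.26, array([-0.0419])), (-0.24, array([-0.0417])), (-0.21, array([-0.0414])), (-0.18, array([-0.041])), (-0.165, array([-0.0411]))] y [-0.28  -0.152] 0.2232
w11 [(-0.26, array([-0.0809])), (-0.24, array([-0.0592])), (-0.21, array([-0.0592])), (-0.18, array([-0.0592])), (-0.165, array([-0.087]))] y [-0.275 -0.141] 0.2233
top0 [(-0.26, array([-0.0402])), (-0.24, array([-0.0392])), (-0.21, array([-0.0404])), (-0.18, array([-0.0398])), (-0.165, array([-0.0392]))] y [-0.281 -0.153] 0.2242
side0 [(-0.26, array([-0.0427])), (-0.24, array([-0.0423])), (-0.21, array([-0.0417])), (-0.18, array([-0.0407])), (-0.165, array([-0.0402]))] y [-0.279 -0.148] 0.2228
[-0.09053705 -0.20760442  0.32765429]
```

```bash
python3 - <<'E'
from h import *
for n,pts in [('w11',[(70,230),(200,231),(300,233),(440,235)]),('w10',[(145,111),(260,114),(372,117)])]:
    z=np.load(n+'.npz'); P,K,d=z['P'],z['K'],z['d']
    for u,v in pts:
        r=P[:3,:3]@np.array([(u-K[0,2])/K[0,0],(v-K[1,2])/K[1,1],1]); t=(.222-P[2,3])/r[2]; print(n,(stand(P[:3,3]+t*r)*1000).round(1), d[v-12:v+12:2,u].round(3) if u in(200,260) else '')
E
```

```text
w11 [ -41.1 -153.3  222. ] 
w11 [ -41.4 -186.4  222. ] [0.088 0.088 0.088 0.089 0.088 0.089 0.088 0.328 0.331 0.33  0.33  0.332]
w11 [ -41.9 -211.9  222. ] 
w11 [ -42.4 -247.6  222. ] 
w10 [ -40.9 -152.8  222. ] 
w10 [ -41.5 -216.6  222. ] [0.193 0.193 0.194 0.195 0.194 0.194 0.195 0.4   0.402 0.402 0.403 0.404]
w10 [ -42.1 -279.   222. ]
```

```bash
python3 -m inch '[{"offset":[0,15,0],"spin":0.01},{"offset":[0,15,0],"spin":0},{"offset":[0,12,0],"spin":0},{"offset":[0,12,0],"spin":0},{"offset":[0,10,0],"spin":0},{"offset":[0,9,0],"spin":0},{"offset":[0,0,0],"spin":0},{"offset":[0,0,0],"spin":0}]'
python3 - <<'E'
from h import *
M=T();print((stand(M[:3,3])*1000).round(1)); plan(*M[:3,3],-106.8)
grab('side','s12');grab('top','t12')
a=cv2.imread('pics/s12.png')[140:300,220:390];cv2.imwrite('pics/s12c.png',cv2.resize(a,None,fx=3.5,fy=3.5))
a=cv2.imread('pics/t12.png')[150:280,230:380];cv2.imwrite('pics/t12c.png',cv2.resize(a,None,fx=4,fy=4))
E
```

```text
t: 15.58
tcp_pos: [0.4771, -0.1743, 0.2529]
tcp_rot: [-1.056, 1.423, -1.422]
ft_force: [0.1, 0.0, -0.3]
grip_width: 0.0871
[ -91.4 -208.3  252.9]
tcp [ 0.4771 -0.1743  0.2529] tool d mm [0. 0. 0.] yaw -106.85 spin -0.001
```

View pics/s12c.png

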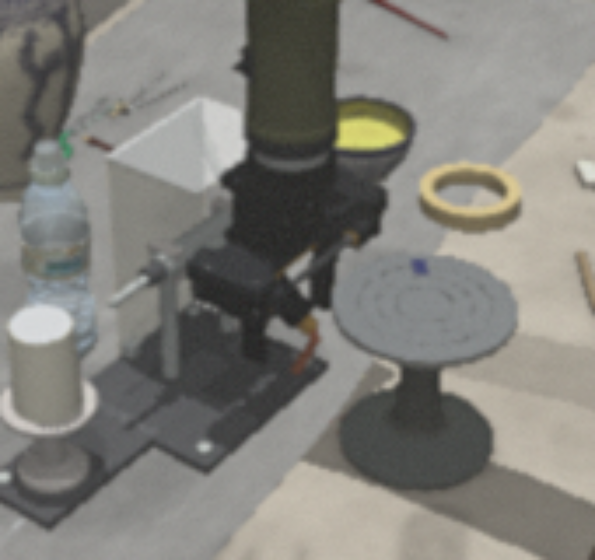

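View pics/t12c.png

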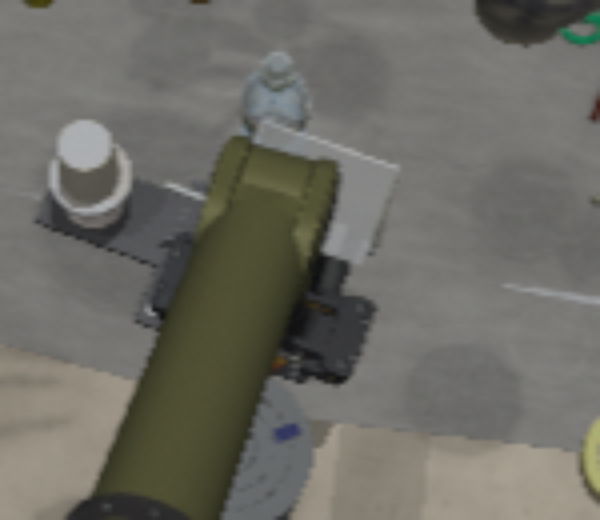

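```bash
python3 -m inch '[{"offset":[0,0,3],"spin":0},{"offset":[0,0,3],"spin":0},{"offset":[0,0,3],"spin":0},{"offset":[0,0,0],"spin":0},{"offset":[0,0,0],"spin":0}]'
python3 - <<'E'
from h import *
M=T();print((stand(M[:3,3])*1000).round(1))
im,d,P,K=grab('wrist','w13')
E
```

```text
t: 16.1
tcp_pos: [0.486, -0.1769, 0.2534]
tcp_rot: [-1.055, 1.422, -1.423]
ft_force: [0.3, -0.3, -0.2]
grip_width: 0.087
[ -82.1 -208.3  253.4]
```

View pics/w13.png

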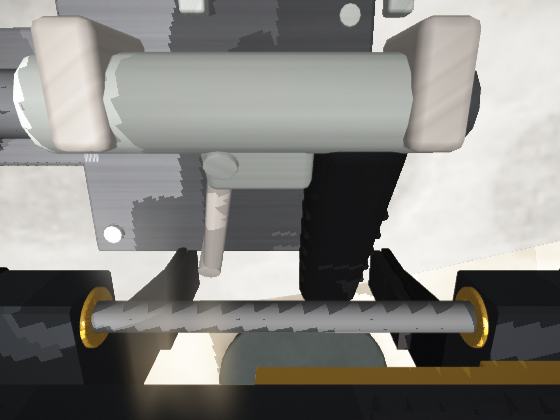

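```bash
python3 - <<'E'
from h import *
z=np.load('w13.npz'); P,K,d=z['P'],z['K'],z['d']; C=cloud(d,K,P); M=T()
q=(C-M[:3,3])@M[:3,:3]*1000
for u,v in [(210,270),(210,262),(205,262),(221,262),(213,240),(207,240),(224,240),(215,215),(325,290),(303,270),(360,290),(375,250),(198,252),(190,252),(185,275),(196,268),(378,268)]: print((u,v),np.median(q[v-1:v+2,u-1:u+2].reshape(-1,3),0).round(1))
E
```

```text
(210, 270) [-30.9 155.9  11.9]
(210, 262) [-29.5 151.   18.1]
(205, 262) [-32.1 153.4  16.8]
(221, 262) [-26.3 156.2  15.5]
(213, 240) [-25.8 142.   31.3]
(207, 240) [-28.3 143.2  31.1]
(224, 240) [-22.7 146.2  29.7]
(215, 215) [-22.7 133.2  44.3]
(325, 290) [ 19.  161.2  -0.8]
(303, 270) [  8.9 158.4  10.2]
(360, 290) [ 57.5 254.2 -56.1]
(375, 250) [ 46.4 182.9   8.9]
(198, 252) [-61.6 253.4 -24.5]
(190, 252) [-45.6 180.1   9.1]
(185, 275) [-43.3 160.4   7.2]
(196, 268) [-43.3 178.8   1.1]
(378, 268) [ 43.8 167.7   7.2]
```

```bash
python3 - <<'E'
from h import *
def prof(n,tcp,rv):
    z=np.load(n+'.npz'); C=cloud(z['d'],z['K'],z['P']); Rm=R.from_rotvec(rv).as_matrix()
    q=((C-np.array(tcp))@Rm).reshape(-1,3)*1000
    q=q[(abs(q[:,0])<110)&(q[:,1]>-60)&(q[:,1]<190)&(abs(q[:,2])<100)]
    print(n)
    for y0 in range(-60,190,6):
        s=q[(q[:,1]>=y0)&(q[:,1]<y0+6)]
        if len(s)<4: continue
        out=[]
        for x0 in range(-100,100,20):
            t=s[(s[:,0]>=x0)&(s[:,0]<x0+20)]; out.append('%4d'%np.percentile(t[:,2],95) if len(t)>2 else '   .')
        print(y0,' '.join(out))
prof('side9',[.6242,.0001,.4483],[-1.561,.203,-.208])
E
```

```text
side9
-60    .    .    .   27   36   36    .    .    .    .
-54    .    .    .   28   36   36    .    .    .    .
-48    .    .    .   29   37   37    .    .    .    .
-42    .    .    .   28   36   36    .    .    .    .
-36    .    .    .   29   38   38   30    .    .    .
-30    .    .    .   30   38   38    .    .    .    .
-24    .    .    .   28   38   37   29    .    .    .
-18    .    .    .   29   38   37    .    .    .    .
-12    .    .    .   29   35   35    .    .    .    .
-6    .    .    .   22   32   32    .    .    .    .
0    .    .    .   25   35   37   27    .    .    .
6    .    .    .   29   37   37   21    .    .    .
12    .    .   37   37   39   38    .    .    .    .
18    .    .   36   38   38   39    .    .    .    .
24    .    .   27    .   36    .    .    .    .    .
30    .    .   21   22   24    .    .    .    .    .
36    .    .   24   24   24   22    .    .    .    .
42    .    .   22   23   27   27    .    .    .    .
48    .    .   23   23   27   28    .    .    .    .
54    .    .   22   23   27   26    .    .    .    .
60    .    .   25   26   28
[... 399 characters left out ...]
08   36   37    .    .    .    .    .   36   36   36
114   -3    .    .    .    .    .    .   10    .    .
120    .    .    .    .    .    .    .   12    .    .
126    .    .    .    .    .    .    .   12    .    .
132    .    .   12    .    .    .    .   13    .    .
138    .    .   12    .    .    .    .   11    .    .
144    .    .   13    .    .    .    .   12    .    .
150    .    .   10    .    .    .    .   11    .    .
156    .    .   10    .    .    .    .   10    .    .
162    .    .   12    .    .    .    .   10    .    .
168    .    .   10    .    .    .    .   12    .    .
174    .    .   11    .    .    .    .   13    .    .
180    .    .   11    .    .    .    .   10    .    .
```

```bash
python3 -m inch '[{"offset":[0,-5,0],"spin":0},{"offset":[0,0,1],"spin":0},{"offset":[0,0,0],"spin":0}]'; python3 -m inch '[{"offset":[0,0,1],"spin":0},{"offset":[0,0,0],"spin":0}]'; python3 -m inch '[{"offset":[0,0,1],"spin":0},{"offset":[0,0,0],"spin":0}]'; python3 -m inch '[{"offset":[0,0,1],"spin":0},{"offset":[0,0,0],"spin":0}]'
```

```text
t: 16.4
tcp_pos: [0.487, -0.1773, 0.2588]
tcp_rot: [-1.055, 1.421, -1.423]
ft_force: [0.5, 0.4, -0.1]
grip_width: 0.0868
t: 16.57
tcp_pos: [0.4878, -0.1776, 0.2583]
tcp_rot: [-1.055, 1.422, -1.423]
ft_force: [0.2, 0.6, 0.4]
grip_width: 0.0871
t: 16.73
tcp_pos: [0.4887, -0.1778, 0.2582]
tcp_rot: [-1.055, 1.422, -1.423]
ft_force: [0.5, 0.3, -0.1]
grip_width: 0.0868
t: 16.9
tcp_pos: [0.4897, -0.1781, 0.2582]
tcp_rot: [-1.055, 1.422, -1.423]
ft_force: [0.2, 0.7, 0.2]
grip_width: 0.0874
```

```bash
python3 -m inch '[{"offset":[0,0,1],"spin":0},{"offset":[0,0,0],"spin":0}]'; python3 -m inch '[{"offset":[0,0,1],"spin":0},{"offset":[0,0,0],"spin":0}]'; python3 -m inch '[{"offset":[0,0,1],"spin":0},{"offset":[0,0,0],"spin":0}]'; python3 -m inch '[{"offset":[0,0,1],"spin":0},{"offset":[0,0,0],"spin":0}]'
```

```text
t: 17.07
tcp_pos: [0.4907, -0.1784, 0.2582]
tcp_rot: [-1.055, 1.422, -1.423]
ft_force: [0.5, -0.2, 0.1]
grip_width: 0.0869
t: 17.23
tcp_pos: [0.4917, -0.1787, 0.2583]
tcp_rot: [-1.055, 1.422, -1.423]
ft_force: [-0.3, 0.3, 0.4]
grip_width: 0.0868
t: 17.4
tcp_pos: [0.4926, -0.179, 0.2583]
tcp_rot: [-1.055, 1.422, -1.423]
ft_force: [0.6, -0.2, -0.3]
grip_width: 0.0869
t: 17.57
tcp_pos: [0.4936, -0.1793, 0.2583]
tcp_rot: [-1.055, 1.422, -1.423]
ft_force: [0.8, 0.7, -0.1]
grip_width: 0.0871
```

```bash
python3 -m inch '[{"offset":[0,0,1],"spin":0},{"offset":[0,0,1],"spin":0},{"offset":[0,0,0],"spin":0}]'; python3 - <<'E'
from h import *
im,d,P,K=grab('wrist','w14'); C=cloud(d,K,P); M=T()
q=(C-M[:3,3])@M[:3,:3]*1000; print((stand(M[:3,3])*1000).round(1))
p=q.reshape(-1,3); p=p[(p[:,1]>120)&(p[:,1]<185)&(abs(p[:,0])<60)&(p[:,2]>-15)]
for z0 in range(-15,45,4):
    s=p[(p[:,2]>=z0)&(p[:,2]<z0+4)]
    b=s[(s[:,0]>-40)&(s[:,0]<-10)]; g=s[(s[:,0]>-10)&(s[:,0]<42)]
    f=lambda a:'-' if len(a)<4 else (len(a),np.percentile(a[:,0],[2,98]).round(1),np.percentile(a[:,1],[5,50]).round(1))
    print(z0,f(b),f(g))
E
```

```text
t: 17.82
tcp_pos: [0.4955, -0.1799, 0.2583]
tcp_rot: [-1.055, 1.422, -1.423]
ft_force: [0.8, 0.5, 0.1]
grip_width: 0.0872
[ -72.3 -208.5  258.2]
-15 - (19, array([7.8, 9.2]), array([171.6, 175.5]))
-11 - (67, array([ 7.8, 33.7]), array([163.7, 166.5]))
-7 - (284, array([ 7.7, 35.6]), array([160.9, 162.9]))
-3 (77, array([-35.8, -27.4]), array([161.5, 162.5])) (268, array([ 7.8, 33. ]), array([158.1, 159.8]))
1 (139, array([-36.2, -26.9]), array([159. , 160.7])) (312, array([ 7.7, 35. ]), array([155.3, 157.2]))
5 (138, array([-36.2, -25.7]), array([156.1, 158.8])) (326, array([ 7.8, 33.6]), array([152.4, 154.4]))
9 (124, array([-36.2, -24.7]), array([153.4, 155.4])) (351, array([ 7.6, 33.5]), array([149.6, 151.6]))
13 (102, array([-31.2, -23.6]), array([150.7, 152.2])) (402, array([ 7.8, 35.4]), array([146.8, 148.9]))
17 (119, array([-30.6, -22.6]), array([147.6, 149.5])) (410, array([ 7.7, 33. ]), array([143.9, 145.9]))
21 (130, array([-29.3, -21.6]), array([145. , 146.6])) (470, array([ 7.7, 35.3]), array([141.2, 143.2]))
25 (133, array([-28.3, -20.5]), array([142.3, 144.1])) (485, array([ 7.8, 33.1]), array([138.5, 140.4]))
29 (150, array([-27.8, -19.7]), array([139.4, 141. ])) (522, array([ 7.7, 33.7]), array([135.8, 137.6]))
33 (167, array([-26.2, -18.5]), array([136.6, 138.2])) (625, array([ 7.8, 35.2]), array([132.8, 134.9]))
37 (181, array([-25.8, -17.6]), array([133.7, 135.4])) (634, array([ 7.8, 33.1]), array([129.9, 132. ]))
41 (194, array([-24.4, -16.7]), array([131.1, 132.8])) (668, array([ 8.2, 33. ]), array([127.3, 129. ]))
```

View pics/w14.png

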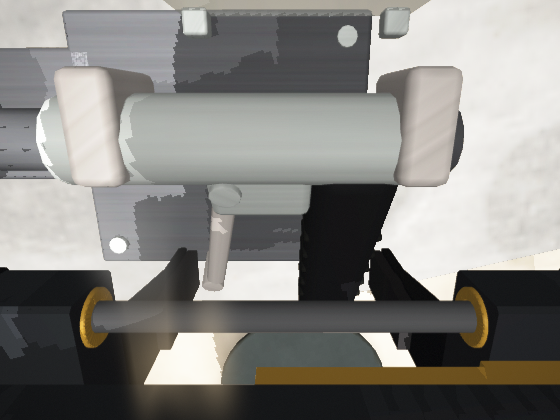

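```bash
python3 -m inch '[{"offset":[2.5,0,0],"spin":0},{"offset":[2.5,0,0],"spin":0},{"offset":[0,0,0],"spin":0}]' 87 30
python3 -m inch '[{"offset":[0,0,0],"spin":0},{"offset":[0,0,0],"spin":0},{"offset":[0,0,0],"spin":0},{"offset":[0,0,0],"spin":0},{"offset":[0,0,0],"spin":0},{"offset":[0,0,0],"spin":0}]' 66 30
python3 - <<'E'
from h import *
M=T();print((stand(M[:3,3])*1000).round(1))
grab('wrist','w15')
E
```

```text
t: 18.12
tcp_pos: [0.4936, -0.1854, 0.2582]
tcp_rot: [-1.055, 1.423, -1.423]
ft_force: [-0.4, -0.6, -0.4]
grip_width: 0.0867
t: 18.62
tcp_pos: [0.4935, -0.1837, 0.2577]
tcp_rot: [-1.057, 1.424, -1.42]
ft_force: [-1.1, 4.3, -2.6]
grip_width: 0.0668
[ -73.  -212.7  257.7]
```

View pics/w15.png

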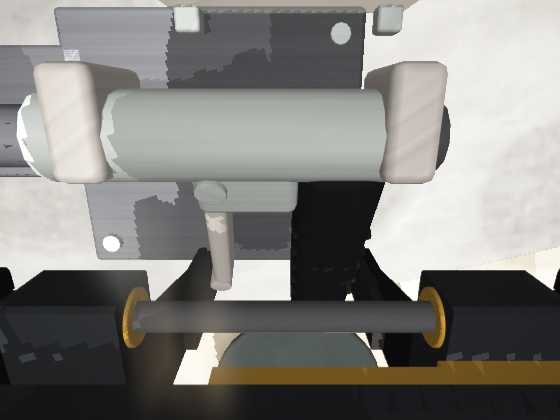

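```bash
python3 -m inch '[{"offset":[2,0,0],"spin":0},{"offset":[2,0,0],"spin":0},{"offset":[2,0,0],"spin":0},{"offset":[1.5,0,0],"spin":0},{"offset":[0,0,0],"spin":0},{"offset":[0,0,0],"spin":0}]' 38 35
python3 - <<'E'
from h import *
M=T();print((stand(M[:3,3])*1000).round(1))
grab('wrist','w16'); print(get_state()['grip_width'])
E
```

```text
t: 19.17
tcp_pos: [0.4914, -0.1913, 0.2578]
tcp_rot: [-1.056, 1.424, -1.421]
ft_force: [-1.5, 4.5, -3.4]
grip_width: 0.0465
[ -73.  -220.7  257.8]
0.04689582790577697
```

View pics/w16.png

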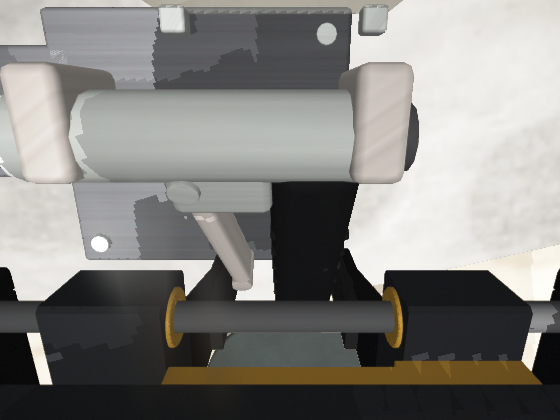

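```bash
python3 - <<'E'
from h import *
for n in ['w14','w15','w16']:
    z=np.load(n+'.npz'); S=stand(cloud(z['d'],z['K'],z['P'])).reshape(-1,3)
    th=np.radians(35); gy=-S[:,0]*np.cos(th)-(S[:,2]-.135)*np.sin(th); gz=-S[:,0]*np.sin(th)+(S[:,2]-.135)*np.cos(th)
    m=(S[:,1]>-.214)&(S[:,1]<-.165)&(abs(gz-.009)<.006)&(gy>.04)&(gy<.085)
    y,x=gy[m],S[m,1]
    # restrict blade mid: robust line
    f=least_squares(lambda a:x-(a[0]+a[1]*y),[-.19,0],loss='soft_l1',f_scale=.002)
    print(n,m.sum(),'slope rad',np.arctan(f.x[1]).round(3))
E
```

```text
w14 1294 slope rad 0.323
w15 1774 slope rad 0.274
w16 1872 slope rad -0.01
```

```bash
python3 -m inch '[{"offset":[0,0,0],"spin":0},{"offset":[0,0,0],"spin":0},{"offset":[0,0,0],"spin":0}]' 34 45; python3 -m inch '[{"offset":[0,0,0],"spin":0},{"offset":[0,0,0],"spin":0},{"offset":[0,0,0],"spin":0},{"offset":[0,0,0],"spin":0},{"offset":[0,0,0],"spin":0},{"offset":[0,0,0],"spin":0},{"offset":[0,0,0],"spin":0},{"offset":[0,0,0],"spin":0},{"offset":[0,0,0],"spin":0}]'
```

```text
t: 19.47
tcp_pos: [0.4913, -0.1915, 0.2578]
tcp_rot: [-1.057, 1.424, -1.421]
ft_force: [-2.5, 4.8, -2.9]
grip_width: 0.0461
t: 20.22
tcp_pos: [0.4913, -0.1915, 0.2578]
tcp_rot: [-1.057, 1.424, -1.421]
ft_force: [-2.1, 5.1, -2.7]
grip_width: 0.0455
```

```bash
python3 -m inch '[{"offset":[0,0,0],"spin":0},{"offset":[0,0,0],"spin":0},{"offset":[-3,0,0],"spin":0},{"offset":[-4,0,0],"spin":0},{"offset":[-5,0,0],"spin":0},{"offset":[0,0,0],"spin":0},{"offset":[0,0,0],"spin":0},{"offset":[0,0,0],"spin":0},{"offset":[0,0,0],"spin":0}]' 87 20
python3 - <<'E'
from h import *
M=T();print((stand(M[:3,3])*1000).round(1))
im,d,P,K=grab('wrist','w17'); C=cloud(d,K,P)
q=(C-M[:3,3])@M[:3,:3]*1000
p=q.reshape(-1,3); p=p[(p[:,1]>120)&(p[:,1]<185)&(p[:,2]>-15)]
for z0 in (1,17,25,37):
    s=p[(p[:,2]>=z0)&(p[:,2]<z0+4)]; b=s[(s[:,0]>-40)&(s[:,0]<-5)]; print(z0,np.percentile(b[:,0],[2,98]).round(1))
E
```

```text
t: 20.97
tcp_pos: [0.4952, -0.1814, 0.2586]
tcp_rot: [-1.055, 1.422, -1.425]
ft_force: [-0.5, 0.3, 0.2]
grip_width: 0.0864
[ -72.1 -210.   258.6]
1 [-37.7 -28.6]
17 [-32.3 -24.2]
25 [-29.9 -22.2]
37 [-27.  -19.2]
```

View pics/w17.png

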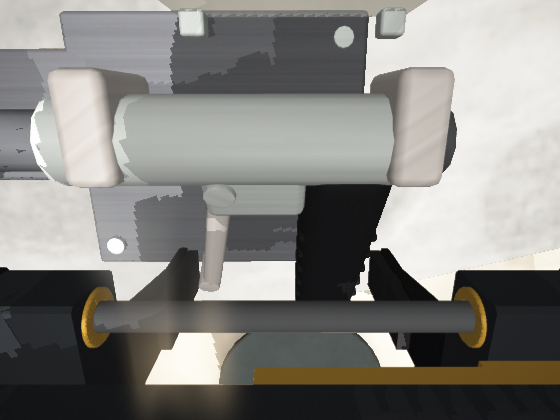

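```bash
python3 -m inch '[{"offset":[-1.5,0,-4],"spin":0},{"offset":[0,0,-7],"spin":0},{"offset":[0,0,-9],"spin":0},{"offset":[0,-5,0],"spin":0},{"offset":[0,-15,0],"spin":0},{"offset":[0,-30,0],"spin":0},{"offset":[0,-40,0],"spin":0},{"offset":[0,-40,0],"spin":0},{"offset":[0,-40,0],"spin":0},{"offset":[0,0,-20],"spin":0},{"offset":[0,0,0],"spin":0},{"offset":[0,0,0],"spin":0}]'
python3 - <<'E'
from h import *
M=T()
grab('side','s18');grab('top','t18');im,d,P,K=grab('wrist','w18')
a=cv2.imread('pics/s18.png')[150:370,190:390];cv2.imwrite('pics/s18c.png',cv2.resize(a,None,fx=2.7,fy=2.7))
for n in ['s18','t18']:
    z=np.load(n+'.npz'); C=cloud(z['d'],z['K'],z['P'])
    for nm,c,rad,z0,z1 in [('beaker',(.623,0),.04,.155,.172),('rest',(.623,0),.05,.08,.09),('blue',(.494,.275),.033,.056,.068),('small',(.416,.162),.03,.047,.058),('core',(.456,.215),.026,.08,.09)]:
        p=sel(C,c,rad,z0,z1)
        if len(p)>4: cc,r=hullcirc(p[:,:2]); print(n,nm,len(p),cc.round(4),'d',round(2*r,4),np.median(p[:,2]).round(4))
    o='side0' if n[0]=='s' else 'top0'
    zo=np.load(o+'.npz')['im'].astype(int); df=np.abs(z['im'].astype(int)-zo).sum(2)
    cv2.imwrite('pics/df_%s.png'%n,np.clip(df,0,255).astype(np.uint8))
E
```

```text
t: 22.02
tcp_pos: [0.4568, -0.1671, 0.4289]
tcp_rot: [-1.055, 1.421, -1.425]
ft_force: [-0.8, -0.3, -0.0]
grip_width: 0.0869
s18 beaker 207 [0.6236 0.0026] d 0.0544 0.1636
s18 rest 192 [0.6244 0.0034] d 0.0811 0.0843
s18 blue 273 [0.4958 0.2746] d 0.0501 0.0614
s18 small 171 [0.4167 0.1607] d 0.0436 0.0515
s18 core 154 [0.458  0.2169] d 0.0425 0.0842
t18 beaker 155 [ 0.6227 -0.0026] d 0.0525 0.1648
t18 rest 88 [ 0.6241 -0.0023] d 0.0816 0.0852
t18 blue 94 [0.4957 0.2712] d 0.0474 0.0623
t18 small 75 [0.4171 0.1557] d 0.0429 0.0533
t18 core 57 [0.4585 0.2122] d 0.0382 0.0853
```

View pics/s18c.png

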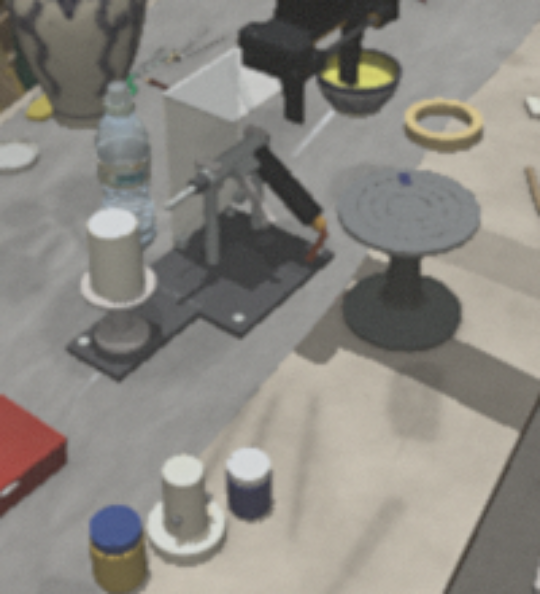

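View pics/df_s18.png

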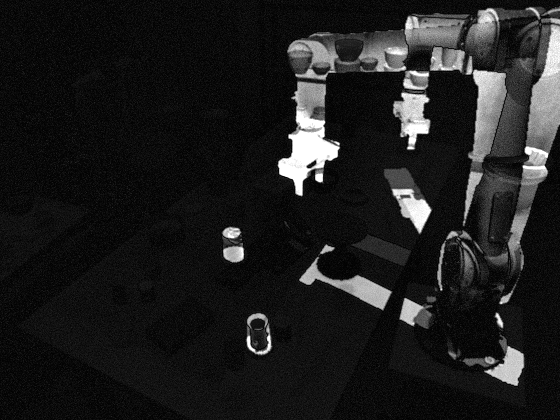

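View pics/t18.png

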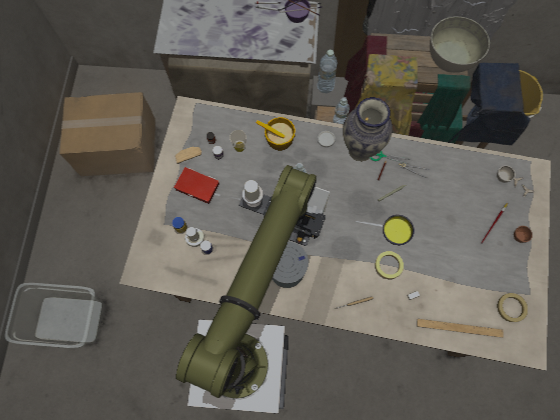

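View pics/w18.png

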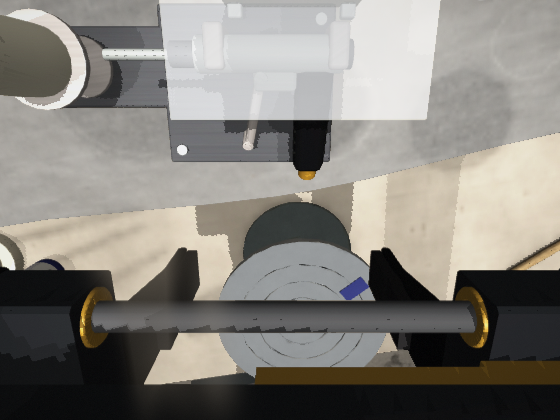

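The side view shows the beaker upright on the rest, centred within about 1 mm of it. The difference image shows only the beaker, the bared former, the arm and its shadows as changed. The trigger blade is back out at (248,145) in the wrist view, and the gripper is clear.

```bash
python3 -c "
from rig import finish_job,get_state
print(get_state()['t'],finish_job())"
```

```text
the job is handed in; nothing more can be done
22.1667 None
```

The job is done and handed in at 22.2 s. The beaker stands mouth down on the rest, and the trigger was squeezed, held and released after that.

- **Beaker:** I gripped it across the line of the two pots and lifted it 120 mm straight up. I set it down on light contact and let go. The side and top views put its centre 1 to 1.5 mm from the rest's, with its top at 164 mm (165 expected).
- **Former:** I saw no sign that it moved. Afterwards both views had the core's top within about 2 mm of the beaker's starting axis.
- **Trigger:** The moves cannot tilt the tool, so I could not come in at 35°. I lowered the gripper vertically in front of the guard and brought the narrow part behind its jaws up to the guard's edge. There I felt no contact. I squeezed the tip half of the blade against the grip.
    - **Squeeze:** The opening settled at 46.5 mm (about 47 mm worked out for the stop). It stayed within 1 mm when I raised the grip force to 45 N. I held it for a little over 1 s.
    - **Release:** The blade sprang back to its earlier position within 0.2 mm.
- **Other things:** The before and after side pictures showed no change at the pots, bottle, bowl or tape. The highest wrist force I saw was about 6 N.

**Checks that disagreed:**
- The views gave the rest's centre up to about 6 mm apart before placing, so I went by the last close wrist views.
- My image estimate of the trigger's swing was rough (0.33 rad against 0.35), so I relied on the opening and the force check to say it was fully squeezed.

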